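# Put the optics kit back in its foam holders

## Robot

A 7-joint arm with a two-finger parallel gripper is mounted at the origin on a cart in front of the work surface, level with it; the furniture and walls round the work are solid. World frame = base frame: x ahead of the robot, y to its left, z up, the work surface at z = 0. Lengths are in mm, angles in degrees, forces in N, time in s.
With the tool pointing down it reaches from about 425 to 875 mm from the base axis. Payload 9.9 kg.
Tool frame: the origin (TCP) lies at the very end of the fingers, on their centre line; the grasp point (between the pads) lies 19 mm behind it; z points along the fingers, y is the direction in which the jaws open and shut (so a half turn about z gives the same grasp; the last joint's range is limited). The gripper opens to 85 mm and grips with 20 to 120 N. Pads are 22 mm wide; open, the fingers measure 114 mm over their backs; the gripper's body (76 mm by 85 mm) begins 54 mm behind the grasp point. The pads swing forward as they close: fully open they stand 13 mm farther back than shut.
Start: joints at [-69.889, 32.985, 1.427, 82.34, -0.859, 64.687, -3.237], TCP at [284.323, 612.2, 231.289] pointing down, gripper open.
Joint ranges: [-157.87, 157.87], [-19.46, 123.44], [-87.15, 90], [11.01, 140.99], [-62.26, 242.26], [9.8, 113.94], [-161.44, 161.44]. Speed limits (degrees/s): [127.2, 127.2, 172.46, 172.46, 180, 180, 180].

## Interface

Orientations are given as [roll, pitch, yaw] about the fixed x, y, z axes, in that order (R = Rz(yaw) Ry(pitch) Rx(roll)).
In Python, from rig import * gives the robot as it stands.
- The arm moves only by the tool servo_tool, never from a script. Its argument "deltas" is a list of rows, each a list of 7 numbers: the shift along the tool's x, y, z in units of 2 cm (1.0 is 2 cm), then the turn, a rotation vector about the tool's x, y, z in units of 360 degrees (1.0 is 360 degrees), then the opening, from 0 (shut) to 1 (fully open). In form: [[dx, dy, dz, wx, wy, wz, fingers], ...]. A call has 1 to 20 rows; each row shifts and turns the pose as measured when the row begins, along the tool's axes as they then stand; what a row does not reach is not made up. A row lasts 1/12 s, in which the tool goes at most 41.7 mm and 7.16 degrees, less where a joint would pass 70% of its speed; a pose out of reach is approached as far as the arm can. A call with a number of a shift or a turn outside -1 to 1 is refused whole. A call with a gripper value outside its range is refused whole. The fingers move at their own pace and stop on an object; "squeeze" is the grip in N (left out, the last holds). Time passes only in rows, so rows that do not move let the fingers close. It gives the time, the measured TCP pose, the force and the opening at its end, in the units of the state.
- state(): the state, without advancing time (a new reading comes with each control period).
- read_camera(name): name is "side" or "top" or "wrist"; returns the picture (480x640x3 uint8, red, green, blue); there is no depth.
- camera_model(name): a dict with "camera_matrix" (3x3 intrinsics, pixels), "extrinsics" (4x4, takes a point from camera to world coordinates). Camera axes: x right, y down, z forward; pixel columns grow to the right and rows downward; lengths in mm; the calibration is good to about 2 mm. A picture is of the moment at which its call begins: read the wrist's pose just before it. camera_model takes no time and is no camera call; for the wrist camera it gives the pose at the moment of the call.
- finish_job(): hands the job in, once; it reports no verdict.
The state is a dict: "time": time; "joints": joint angles; "qvel": joint speeds; "joint_efforts": joint torques, N m; "ee_pos": TCP position; "ee_rot": TCP orientation; "ft_force": force on the tool from outside, world axes, zero at the start; "wrist_torque": the same for the moment, N m; "finger_gap": finger opening in mm.
Only numpy, scipy, OpenCV 4.12 (cv2) and the standard library are available. Lean on these libraries where they do the work, as an engineer would, in place of code of your own. Each camera call takes 0.05 s, during which the arm holds its last target.

## Task

Put the four loose kit parts (charger, hand lens, slim carton and torch) back into the four foam holders on the left, each lying down in the recess cut to its own outline, fully seated. Leave the two small stones among them where they are.

Things in the scene. Friction and masses are not known exactly. Their poses are not given: they have to be found in the camera images.
- charger: Black plug-in charger, a box 42 (x) x 62 (y) x 30 (z) mm. Loose on the table on the right. Origin: centre of its underside. Grasp across the 42 mm width.
- magnifier: Hand lens lying flat, 148 mm long (y), 9 mm thick, loose on the right. Round head 62 mm in diameter centred at y = +43 mm; straight black handle, 9 mm in diameter, from y = +13 to -74 mm. Origin: middle of the outline, at the underside. Grasp across the handle, along x; at y = -25 to -35 mm the fingers find room in its holder.
- carton: Slim white carton, 173 (x) x 29 (y) x 26 (z) mm; note that its long side is its own x. Loose on the table on the right. Origin: centre of its underside. Grasp across the 29 mm width.
- torch: Black torch with a coloured ring at one end: cylinder 104 mm long (y), 32 mm in diameter, lying on its side on a 14 mm wide flat strip that keeps it from rolling. Loose on the right. Origin: on its axis at mid-length, 17 mm above the table. It may point either way in its holder.
- charger_foam: Fixed foam holder for the charger: grey block 92 (x) x 112 (y) x 15 mm with a recess 56 (x) x 76 (y) mm, its black floor at z = 5 mm. For the fingers both long walls are only 6.5 mm high (from the table) over the middle 46 mm. Origin: underside, under the recess's centre. Seated, the charger's origin is 5 mm above it, its long side along y.
- carton_foam: Fixed foam holder for the slim carton: grey block 71 (x) x 215 (y) x 15 mm with a recess 43 (x) x 187 (y) mm, its black floor at z = 5 mm. Both long walls are only 6.5 mm high over the middle 60 mm. Origin: underside, under the recess's centre. Seated, the carton's origin is 5 mm above it, its x along the holder's y, either way round.
- torch_foam: Fixed foam holder for the torch: grey block 71 (x) x 162 (y) x 15 mm with a slot 27 (x) x 118 (y) mm, narrower than the torch, which rests cradled on its two upper edges. Both long walls are only 6.5 mm high over the middle 50 mm. Origin: underside, under the slot's centre. Seated, the torch's axis lies along y, 22.8 mm above the origin.
- lens_foam: Fixed foam holder shaped like a hand lens, 12 mm high, black floor at z = 4 mm: round recess 74 mm in diameter centred at y = +43 mm for the head, 21 mm wide channel for the handle's end at y = -58 to -81 mm; between them only a 5.5 mm high sheet. Origin: underside. The seated lens's origin is 4 mm above it, its axes as the holder's (head in the round recess).
- grey_rock: Small grey stone, 30 x 36 x 21 mm, loose on the table among the parts on the right; stays where it is. Origin: centre of its underside.
- dark_pebble: Small dark blue stone, 25 x 30 x 25 mm, loose on the table between parts and holders; stays where it is. Origin: centre of its underside. Mind what stands behind the work, fixed and not listed: a polariser stand 230 mm high at y = 0.12 to 0.22 m and bins at y = -0.35 to 0.05 m, all beyond x = 0.69 m; carry parts across nearer to the robot.

How it is judged (in metres and radians):
At the end, for the whole second after the job is handed in: Each of the four parts lies at rest in its own foam holder: its origin within 15 mm (hand lens 12 mm) of the holder's centre seen from above, its long axis within 0.2 rad of the recess, and down in the recess (origin at most 3 mm, torch 4 mm, above its seated height) (horizontal distance between charger and charger_foam below 0.015 m and z of charger in the frame of charger_foam below 0.008 m and angle between the y axis of charger and the y axis of charger_foam, either way round below 0.2 rad and linear speed of each of charger, magnifier, carton, torch below 0.02 m/s and angular speed of each of charger, magnifier, carton, torch below 0.2 rad/s and horizontal distance between magnifier and lens_foam below 0.012 m and z of magnifier in the frame of lens_foam below 0.007 m and angle between the y axis of magnifier and the y axis of lens_foam, either way round below 0.2 rad and horizontal distance between carton and carton_foam below 0.015 m and z of carton in the frame of carton_foam below 0.008 m and angle between the x axis of carton and the y axis of carton_foam, either way round below 0.2 rad and horizontal distance between torch and torch_foam below 0.015 m and z of torch in the frame of torch_foam below 0.027 m and angle between the y axis of torch and the y axis of torch_foam, either way round below 0.2 rad); the robot touches nothing.
It fails at once if a stone was moved more than 20 mm (distance of any of grey_rock, dark_pebble from where it was at the start of the episode above 0.02 m).
It also fails if it takes over 131 s, if anything falls off the work surface, if the arm or the gripper's body presses on something with over 40 N, if the wrist force passes 120 N, or if a joint passes its speed limit or range.

## Working session

There is one attempt and no reset: what is moved stays moved. The work goes in short steps, Python scripts to look and compute and a tool call to move; the robot and the scene stay as the last step left them, time stands still between calls to the robot, and variables do not carry over. Pictures are saved under pics/ and viewed, and the job is handed in when it is done.

Besides the shell and the picture viewer there is one more tool, called after "Call:" as name([rows], argument=value, ...), one row to a line, values as JSON. servo_tool: Moves the arm, as the interface text tells. Its arguments: {"type":"object","properties":{"deltas":{"type":"array","items":{"type":"array","items":{"type":"number"}}},"squeeze":{"type":"number"}},"required":["deltas"]}

```bash
ls; mkdir -p pics; python3 - <<'E'
from rig import *
import cv2
s=state();print(s)
for n in ["top","side","wrist"]:
    m=camera_model(n);print(n,m)
    cv2.imwrite(f"pics/{n}0.png",read_camera(n)[:,:,::-1])
E
```

```text
pics
{'time': 0.0, 'joints': array([-69.88884983,  33.03155218,   1.4242996 ,  82.38524914,
        -0.85956356,  64.68741129,  -3.23563868]), 'qvel': array([ 0.01446277, -0.02546992,  0.01180981,  0.11018293, -0.12312349,
        0.0531987 , -0.07215438]), 'joint_efforts': array([-1.73616500e-04, -7.65754795e+01,  2.24964403e+00, -2.85966969e+01,
        1.51069276e-02,  1.25252569e-02, -6.86033263e-05]), 'ee_pos': array([284.14591694, 611.78524036, 230.46329292]), 'ee_rot': array([-1.79906520e+02,  5.18640414e-03,  1.55090248e+02]), 'ft_force': array([-0.05118373,  0.08962973,  0.19624071]), 'wrist_torque': array([0.03812742, 0.00404737, 0.0150406 ]), 'finger_gap': 85.4645422425225}
top {'camera_matrix': array([[617.87878662,   0.        , 318.36328053],
       [  0.        , 617.87878662, 237.75814165],
       [  0.        ,   0.        ,   1.        ]]), 'extrinsics': array([[-6.55843144e-03, -9.87933846e-01,  1.54737527e-01,
         2.57901772e+02],
       [-9.99865637e-01,  4.15395928e-03, -1.58572604e-02,
        -5.48496895e+00],
       [ 1.50231508e-02, -1.54820735e-01, -9.
[... 495 characters left out ...]
 [ 1.40897874e-02, -8.87620025e-01, -4.60360911e-01,
         5.33969260e+02],
       [ 0.00000000e+00,  0.00000000e+00,  0.00000000e+00,
         1.00000000e+00]])}
wrist {'camera_matrix': array([[405.80978331,   0.        , 316.71693439],
       [  0.        , 405.80978331, 237.36803072],
       [  0.        ,   0.        ,   1.        ]]), 'extrinsics': array([[ 4.21754675e-01,  8.71349707e-01,  2.50744257e-01,
         2.21727670e+02],
       [ 9.06705742e-01, -4.04459076e-01, -1.19572380e-01,
         6.40681382e+02],
       [-2.77356758e-03,  2.77781468e-01, -9.60640288e-01,
         3.73975080e+02],
       [ 0.00000000e+00,  0.00000000e+00,  0.00000000e+00,
         1.00000000e+00]])}
```

View pics/top0.png

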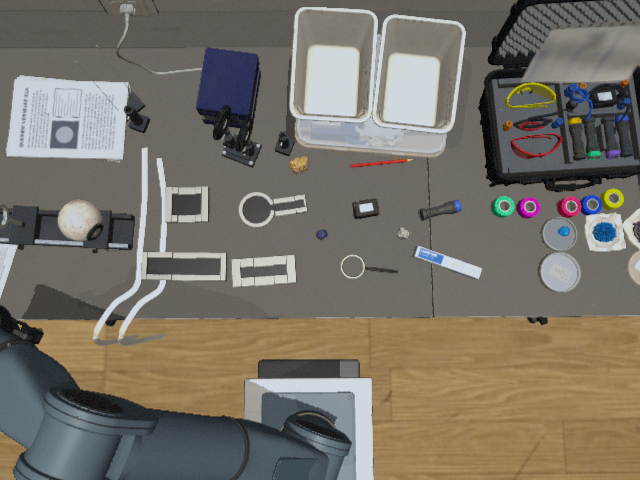

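View pics/side0.png

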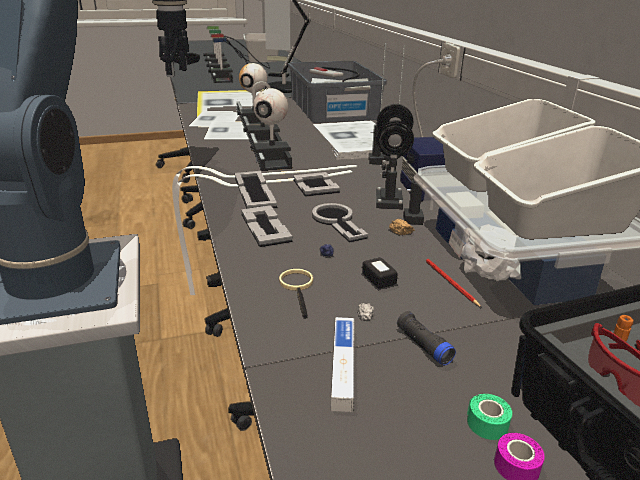

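View pics/wrist0.png

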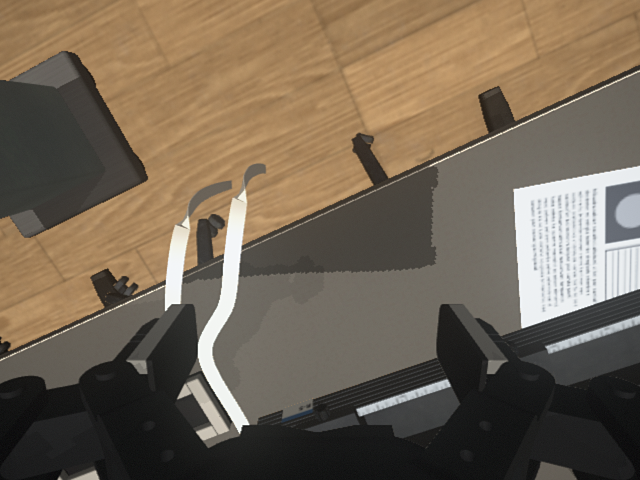

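The top view shows the holders at about charger (187,204), lens (272,208), carton (185,265) and torch (264,270). The parts are at charger (366,208), lens (367,267), torch (440,210) and carton (448,262); the stones are at (321,234) and (404,233). Next I'll enlarge it for measuring.

```bash
python3 - <<'E'
import cv2
im=cv2.imread("pics/top0.png")
a=im[175:300,130:330];b=im[175:300,310:490]
cv2.imwrite("pics/za.png",cv2.resize(a,None,fx=4,fy=4,interpolation=cv2.INTER_CUBIC))
cv2.imwrite("pics/zb.png",cv2.resize(b,None,fx=4,fy=4,interpolation=cv2.INTER_CUBIC))
E
```

```text
(no output)
```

View pics/za.png

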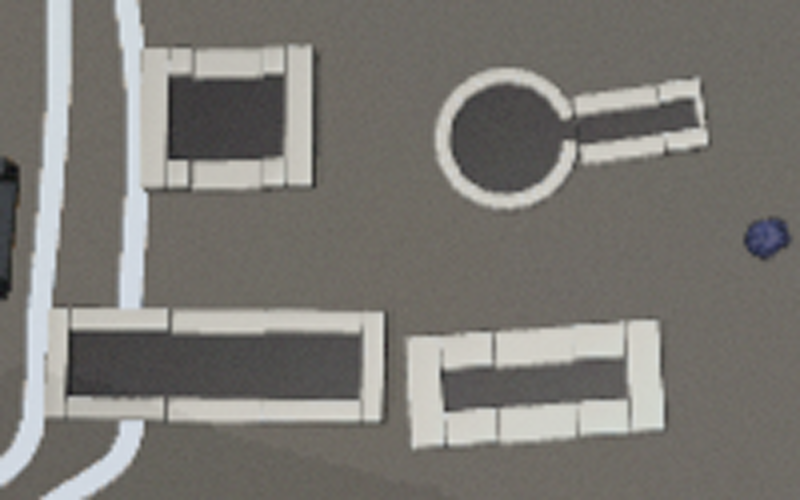

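View pics/zb.png

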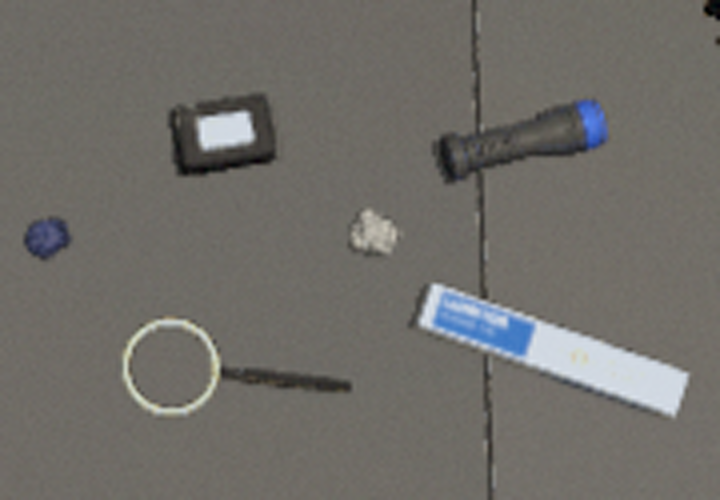

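```bash
cat > h.py <<'E'
import numpy as np, cv2
def ray(m,u,v,z):
    K=m["camera_matrix"];T=m["extrinsics"]
    d=T[:3,:3]@np.linalg.solve(K,np.array([u,v,1.]));o=T[:3,3]
    return o+d*(z-o[2])/d[2]
def proj(m,p):
    T=m["extrinsics"];q=m["camera_matrix"]@(T[:3,:3].T@(np.asarray(p,float)-T[:3,3]));return q[:2]/q[2]
def rect(m,mask,z,name,off=(0,0),hull=True):
    cs,_=cv2.findContours(mask.astype(np.uint8),cv2.RETR_EXTERNAL,cv2.CHAIN_APPROX_NONE)
    c=max(cs,key=cv2.contourArea).reshape(-1,2)+np.array(off)
    P=np.array([ray(m,u,v,z)[:2] for u,v in c],np.float32)
    (cx,cy),(w,h),a=cv2.minAreaRect(P)
    if w<h: w,h,a=h,w,a+90
    # a = direction of the long side, deg from +x
    a=(a+90)%180-90
    print(name,"c=(%.1f,%.1f) L=%.1f W=%.1f longdir=%.1f z=%g n=%d"%(cx,cy,w,h,a,z,len(c)))
    return cx,cy,w,h,a
E
python3 - <<'E'
from rig import *
from h import *
im=cv2.imread("pics/top0.png");m=camera_model("top")
g=cv2.cvtColor(im,cv2.COLOR_BGR2GRAY);hsv=cv2.cvtColor(im,cv2.COLOR_BGR2HSV)
def roi(mask,x0,x1,y0,y1):return mask[y0:y1,x0:x1],(x0,y0)
print(g[240,350],g[205,187])
R={"chargerF":(168,210,184,224),"cartonF":(143,228,252,282),"torchF":(233,294,258,284),"lensHeadF":(243,273,194,226)}
dark=g<75
for k,b in R.items():
    q,o=roi(dark,*b);rect(m,q,8,k,o)
    
q,o=roi(g>150,225,310,185,235);rect(m,q,12,"lens outer",o)
q,o=roi(g>150,228,300,250,292);rect(m,q,15,"torch outer",o)
q,o=roi(g<85,350,382,196,222);rect(m,q,20,"charger",o)
q,o=roi(g>140,350,382,196,222);rect(m,q,30,"charger label",o)
q,o=roi((g>150)|(hsv[:,:,1]>100),412,485,240,282);rect(m,q,26,"carton",o)
t=(g<85)|(hsv[:,:,1]>100);q,o=roi(t,416,464,196,224);q[:,12:15]&=(g[196:224,428:431]<70);rect(m,q,17,"torch",o)
b=(hsv[:,:,0]>105)&(hsv[:,:,0]<130)&(hsv[:,:,1]>100)
q,o=roi(b,416,464,196,224);rect(m,q,17,"torch ring",o)
q,o=roi(g>125,335,368,250,283);rect(m,q,6,"lens head",o)
q,o=roi(g<75,366,405,255,280);rect(m,q,6,"lens handle",o)
q,o=roi(b|((g<80)),312,332,224,245);rect(m,q,12,"pebble",o)
q,o=roi(g>135,395,412,224,243);rect(m,q,12,"rock",o)
E
```

```text
107 66
chargerF c=(595.2,312.8) L=73.4 W=53.0 longdir=89.8 z=8 n=94
cartonF c=(434.8,358.4) L=99.8 W=38.5 longdir=89.7 z=8 n=110
torchF c=(404.3,167.4) L=0.0 W=0.0 longdir=0.0 z=8 n=1
lensHeadF c=(593.3,143.7) L=59.9 W=33.2 longdir=-58.5 z=8 n=83
lens outer c=(580.5,87.7) L=173.7 W=89.9 longdir=89.8 z=12 n=325
torch outer c=(419.3,110.1) L=161.1 W=72.6 longdir=-86.0 z=15 n=332
charger c=(579.8,-151.7) L=67.6 W=47.1 longdir=-80.6 z=20 n=79
charger label c=(580.3,-153.5) L=34.6 W=21.1 longdir=-80.6 z=30 n=37
carton c=(438.3,-360.6) L=172.0 W=30.2 longdir=70.0 z=26 n=146
torch c=(585.8,-341.8) L=112.8 W=66.1 longdir=-67.7 z=17 n=151
torch ring c=(587.2,-393.7) L=30.4 W=15.7 longdir=10.1 z=17 n=28
lens head c=(431.4,-116.9) L=62.1 W=61.8 longdir=-0.7 z=6 n=68
lens handle c=(421.7,-192.5) L=80.5 W=8.8 longdir=83.0 z=6 n=65
pebble c=(514.3,-38.1) L=29.0 W=23.3 longdir=-63.4 z=12 n=48
rock c=(516.5,-251.0) L=25.8 W=25.0 longdir=67.1 z=12 n=36
```

```bash
python3 - <<'E'
from rig import *
from h import *
im=cv2.imread("pics/top0.png");m=camera_model("top")
g=cv2.cvtColor(im,cv2.COLOR_BGR2GRAY);hsv=cv2.cvtColor(im,cv2.COLOR_BGR2HSV)
def comp(mask,u,v,box):
    x0,x1,y0,y1=box;k=np.zeros_like(mask);k[y0:y1,x0:x1]=mask[y0:y1,x0:x1]
    n,l=cv2.connectedComponents(k.astype(np.uint8),connectivity=4);return l==l[v,u]
big=(0,640,150,330)
for n,u,v in [("chargerF",187,204),("cartonF",185,265),("torchF",264,270)]:
    rect(m,comp(g<110,u,v,big),10,n)
rect(m,comp(g<110,254,208,(240,272,190,230)),8,"lens head recess")
rect(m,comp(g<110,290,205,(276,305,195,216)),8,"lens channel")
# lens foam outer bright: handle arms
rect(m,(lambda k:k)(comp((g>140),278,201,(274,310,190,222))|comp((g>140),278,212,(274,310,190,222))),12,"arms")
rect(m,comp(g>140,241,208,(236,274,188,232)),12,"lens ring outer")
t=(g<88)|(hsv[:,:,1]>100)
rect(m,comp(t,445,210,(416,466,190,226)),17,"torch")
k=comp(t,445,210,(416,466,190,226));k[:,426:432]&=(np.arange(480)[:,None]>206)&(np.arange(480)[:,None]<222)
vis=np.where(k[...,None],(0,0,255),im).astype(np.uint8)
cv2.imwrite("pics/zt.png",cv2.resize(vis[185:235,400:480],None,fx=8,fy=8,interpolation=0))
rect(m,k,17,"torch2")
b=(hsv[:,:,0]>105)&(hsv[:,:,0]<130)&(hsv[:,:,1]>100)
k=b.copy();k[:,:416]=0;k[:,466:]=0;k[:196]=0;k[224:]=0;rect(m,k,17,"ring")
E
```

```text
chargerF c=(517.7,-225.3) L=1319.5 W=441.8 longdir=89.9 z=10 n=2639
cartonF c=(517.7,-225.3) L=1319.5 W=441.8 longdir=89.9 z=10 n=2639
torchF c=(419.8,111.2) L=117.1 W=26.2 longdir=-86.9 z=10 n=108
lens head recess c=(581.3,130.7) L=71.0 W=70.0 longdir=44.7 z=8 n=77
lens channel c=(591.5,43.8) L=73.5 W=18.8 longdir=-80.5 z=8 n=66
arms c=(591.2,43.3) L=82.6 W=46.1 longdir=-81.9 z=12 n=151
lens ring outer c=(580.6,130.5) L=90.1 W=88.1 longdir=0.3 z=12 n=175
torch c=(572.7,-344.2) L=104.7 W=88.3 longdir=70.2 z=17 n=150
torch2 c=(572.8,-346.5) L=113.7 W=38.7 longdir=-76.0 z=17 n=107
ring c=(587.2,-393.7) L=30.4 W=15.7 longdir=10.1 z=17 n=28
```

View pics/zt.png

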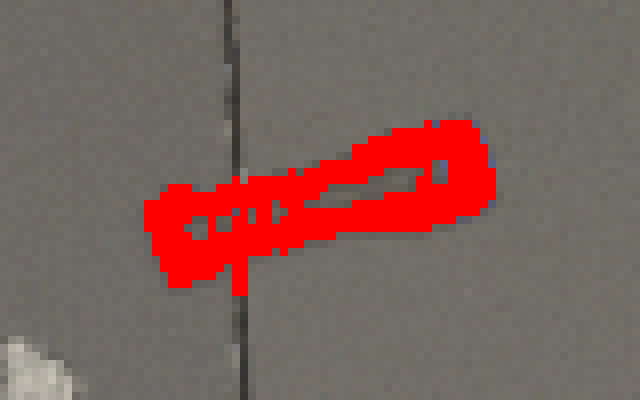

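```bash
cat >> h.py <<'E'
def go(s,x,y,z,yaw):
    p=s["ee_pos"];psi=np.radians(s["ee_rot"][2]);d=np.array([x,y,z])-p
    tx=d[0]*np.cos(psi)+d[1]*np.sin(psi);ty=d[0]*np.sin(psi)-d[1]*np.cos(psi)
    w=(s["ee_rot"][2]-yaw+180)%360-180
    print("t=%.2f pos %s rot %s gap %.1f F %s"%(s["time"],np.round(p,1),np.round(s["ee_rot"],1),s["finger_gap"],np.round(s["ft_force"],1)))
    # shift in the tool frame as it would stand at the final yaw as well
    f=np.radians(yaw)
    print("  units now: x %.2f y %.2f z %.2f wz %.4f (%.1fdeg) | at final yaw x %.2f y %.2f"%(tx/20,ty/20,-d[2]/20,w/360,w,(d[0]*np.cos(f)+d[1]*np.sin(f))/20,(d[0]*np.sin(f)-d[1]*np.cos(f))/20))
E
python3 - <<'E'
from rig import *
from h import *
m=camera_model("top")
for a in [(420.4,214.6),(461,205.4)]: print("torch end",ray(m,*a,17))
for a in [(147.5,257.5),(220.5,258.2),(220.5,274.5),(147,274)]: print("cartonF corner",ray(m,*a,10))
im=cv2.imread("pics/top0.png");g=cv2.cvtColor(im,cv2.COLOR_BGR2GRAY)
k=g<85;k[:,:144]=0;k[:,224:]=0;k[:254]=0;k[278:]=0
rect(m,k,10,"cartonF")
E
```

```text
torch end [ 563.10688311 -295.40250241   17.        ]
torch end [ 587.06822132 -401.99306384   17.        ]
cartonF corner [455.342214   406.45522612  10.        ]
cartonF corner [452.66259302 220.21380769  10.        ]
cartonF corner [410.7983403  219.46413446  10.        ]
cartonF corner [413.02952218 406.19631061  10.        ]
cartonF c=(433.2,315.9) L=185.0 W=39.7 longdir=88.6 z=10 n=174
```

Call:
servo_tool([
  [-1,-0.1,0,0,0,0.018,1],
  [-1,-0.1,0,0,0,0.018,1],
  [-1,-0.1,0,0,0,0.018,1],
  [-1,-0.1,0,0,0,0.018,1],
  [-1,-0.1,0,0,0,0.018,1],
  [-1,-0.1,0,0,0,0.018,1],
  [-1,-0.1,0,0,0,0.018,1],
  [-1,-0.1,0,0,0,0.018,1],
  [-1,-0.1,0,0,0,0.018,1],
  [-1,-0.1,0,0,0,0.018,1],
  [-1,0,0,0,0,0,1],
  [-1,0,0,0,0,0,1],
  [-1,0,0,0,0,0,1],
  [-1,0,0,0,0,0,1],
  [0,0,0,0,0,0,1],
])

```text
time: 1.4
ee_pos: [373.7, 354.0, 225.7]
ee_rot: [-179.6, 0.4, 87.1]
ft_force: [0.6, -0.3, 0.1]
finger_gap: 85.7
```

Call:
servo_tool([
  [-1,0.6,0,0,0,0,1],
  [-1,0.6,0,0,0,0,1],
  [-1,0.6,0,0,0,0,1],
  [-1,0.6,0,0,0,0,1],
  [-1,0.6,0,0,0,0,1],
  [-1,0.6,0,0,0,0,1],
  [-1,0.6,0,0,0,0,1],
  [-1,0.6,0,0,0,0,1],
  [-0.5,0.3,0,0,0,0,1],
  [0,0,0,0,0,0,1],
])

```text
time: 2.23
ee_pos: [470.0, 174.7, 225.4]
ee_rot: [-179.6, 0.4, 87.4]
ft_force: [0.9, -0.0, 0.3]
finger_gap: 85.6
```

```bash
python3 - <<'E'
from rig import *
from h import *
import pickle
s=state();go(s,425,-190,120,83)
m=camera_model("wrist");im=read_camera("wrist")[:,:,::-1]
cv2.imwrite("pics/w1.png",im);pickle.dump(m,open("pics/w1.pkl","wb"))
E
```

```text
t=2.23 pos [470.  174.7 225.4] rot [-179.6    0.4   87.4] gap 85.6 F [ 0.9 -0.   0.3]
  units now: x -18.32 y -1.41 z 5.27 wz 0.0122 (4.4deg) | at final yaw x -18.37 y -0.01
```

View pics/w1.png

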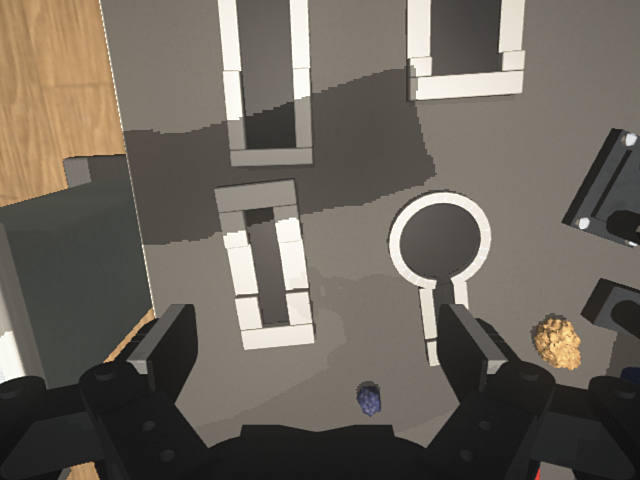

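The wrist view shows the torch slot at (267,267), the lens head recess at (440,241), the lower ends of the carton and charger holders, and the pebble at (369,400). I'll measure these against the top view.

```bash
python3 - <<'E'
from h import *
import pickle
m=pickle.load(open("pics/w1.pkl","rb"));im=cv2.imread("pics/w1.png");g=cv2.cvtColor(im,cv2.COLOR_BGR2GRAY)
def P(n,z,*pts):
    for p in pts: print(n,np.round(ray(m,*p,z),1))
# outer corners of the blocks z=15 
P("torchF outer",15,(215,187),(294,179),(314,342),(246,349))
P("cartonF near outer",15,(231,167),(312,164))
P("chargerF near outer",15,(410,100),(523,92))
P("pebble",10,(369,400))
k=(g<75).astype(np.uint8);k[:,:385]=0;k[:,495:]=0;k[:185]=0;k[282:]=0
rect(m,k,6,"lens head recess")
b=(g>105).astype(np.uint8)
k=b.copy();k[:,:380]=0;k[:,500:]=0;k[:185]=0;k[280:]=0
c=max(cv2.findContours(k,0,1)[0],key=cv2.contourArea);print("ring outer px",cv2.minEnclosingCircle(c));(u,v),r=cv2.minEnclosingCircle(c);P("ring",12,(u,v))
P("lens channel arms outer",12,(420,285),(466,280),(429,364))
for u,v in [(183,204)]:
    pass
print("proj of estimates:",[np.round(proj(m,p)) for p in [(419.6,110.6,10),(581,130.6,12),(586.4,87.9,4),(433,220,10)]])
E
```

```text
torchF outer [381.  190.1  15. ]
torchF outer [450.8 193.9  15. ]
torchF outer [460.4  32.9  15. ]
torchF outer [392.7  27.8  15. ]
cartonF near outer [396.9 206.8  15. ]
cartonF near outer [467.1 206.2  15. ]
chargerF near outer [550.4 254.6  15. ]
chargerF near outer [642.4 256.5  15. ]
pebble [514.3 -40.9  10. ]
lens head recess c=(599.4,121.4) L=73.4 W=34.5 longdir=69.9 z=6 n=289
ring outer px ((439.5, 232.0), 75.82390594482422)
ring [579.9 139.3  12. ]
lens channel arms outer [563.6  87.8  12. ]
lens channel arms outer [606.7  91.1  12. ]
lens channel arms outer [574.8   1.2  12. ]
proj of estimates: [array([267., 268.]), array([440., 241.]), array([442., 281.]), array([272., 149.])]
```

Call:
servo_tool([
  [-1,0.05,0,0,0,0,1],
  [-1,0.05,0,0,0,0,1],
  [-1,0.05,0,0,0,0,1],
  [-1,0.05,0,0,0,0,1],
  [-1,0.05,0,0,0,0,1],
  [-1,0.05,0,0,0,0,1],
  [-1,0.05,0,0,0,0,1],
  [-1,0.05,0,0,0,0,1],
  [-1,0.05,0,0,0,0,1],
  [-1,0.05,0,0,0,0,1],
  [-1,0.05,0,0,0,0,1],
  [-1,0.05,0,0,0,0,1],
  [-1,0.05,0,0,0,0,1],
  [-1,0.05,0,0,0,0,1],
  [-1,0.05,0,0,0,0,1],
  [-1,0.05,0,0,0,0,1],
  [-1,0.05,0,0,0,0,1],
  [-1,0.05,0,0,0,0,1],
  [-1,0.05,0,0,0,0,1],
  [0,0,0,0,0,0,1],
])

```text
time: 3.95
ee_pos: [481.0, -185.3, 222.3]
ee_rot: [-179.3, -0.3, 90.0]
ft_force: [0.0, 0.1, -0.3]
finger_gap: 85.6
```

```bash
python3 - <<'E'
from rig import *
from h import *
import pickle
s=state();go(s,425,-190,60,83)
m=camera_model("wrist");im=read_camera("wrist")[:,:,::-1]
cv2.imwrite("pics/w2.png",im);pickle.dump(m,open("pics/w2.pkl","wb"))
E
```

```text
t=3.95 pos [ 481.  -185.3  222.3] rot [-179.3   -0.3   90. ] gap 85.6 F [ 0.   0.1 -0.3]
  units now: x -0.23 y -2.80 z 8.12 wz 0.0194 (7.0deg) | at final yaw x -0.57 y -2.75
```

View pics/w2.png

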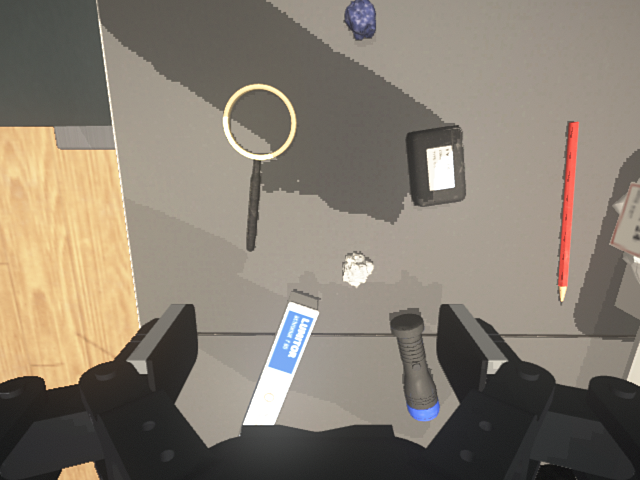

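The wrist view shows the lens head at (260,122) with its handle ending at (251,249), the charger at (437,165), the torch from (406,315) to (425,418), the carton's top near end at (303,303), and the rock at (357,268).

```bash
python3 - <<'E'
from h import *
import pickle
m=pickle.load(open("pics/w2.pkl","rb"));im=cv2.imread("pics/w2.png");hsv=cv2.cvtColor(im,cv2.COLOR_BGR2HSV);g=cv2.cvtColor(im,cv2.COLOR_BGR2GRAY)
y=((hsv[:,:,0]>12)&(hsv[:,:,0]<35)&(hsv[:,:,1]>60)&(g>110)).astype(np.uint8);y[:,:215]=0;y[:,305:]=0;y[:75]=0;y[170:]=0
(u,v),r=cv2.minEnclosingCircle(cv2.findNonZero(y));h=ray(m,u,v,6);print("head",u,v,r,h)
a=ray(m,251,247,5);c=ray(m,257,165,5);print("handle",a,c,np.linalg.norm(h-a))
d=h-a;an=np.degrees(np.arctan2(d[1],d[0]));print("dir",an,"origin",h[:2]-43*d[:2]/np.hypot(*d[:2]))
k=(g<45).astype(np.uint8);k=cv2.morphologyEx(k,cv2.MORPH_CLOSE,np.ones((25,25)))
q=k.copy();q[:,:402]=0;q[:,475:]=0;q[:115]=0;q[215:]=0;rect(m,q,15,"charger")
w=(g>150).astype(np.uint8);w[:,:415]=0;w[:,465:]=0;w[:130]=0;w[205:]=0;rect(m,w,30,"label")
for n,p,z in [("torch a",(406,318),17),("torch b",(425,417),17),("carton end L",(290,301),26),("carton end R",(319,310),26),("ctn",(245,424),26)]:print(n,np.round(ray(m,*p,z),1))
b=((hsv[:,:,0]>105)&(hsv[:,:,0]<130)&(hsv[:,:,1]>130)).astype(np.uint8);b[:,:400]=0;b[:,445:]=0;b[:390]=0;rect(m,b,17,"ring")
E
```

```text
head 258.9050598144531 121.52531433105469 38.81066131591797 [ 430.0738673  -116.18685996    6.        ]
handle [ 418.04610458 -228.815779      5.        ] [ 426.77126005 -153.06830988    5.        ] 113.2737413510412
dir 83.90442436864873 origin [ 425.50781389 -158.94374427]
charger c=(556.0,-127.2) L=3.6 W=0.8 longdir=65.6 z=15 n=8
label c=(581.0,-152.9) L=34.9 W=21.1 longdir=-81.3 z=30 n=129
torch a [ 563.9 -294.8   17. ]
torch b [ 589.7 -405.8   17. ]
carton end L [ 455.2 -273.8   26. ]
carton end R [ 481.7 -282.6   26. ]
ctn [ 407.4 -408.5   26. ]
ring c=(587.3,-399.7) L=31.1 W=20.4 longdir=7.3 z=17 n=90
```

Call:
servo_tool([
  [-0.05,-0.3,0.95,0,0,0.004,0.5],
  [-0.05,-0.3,0.95,0,0,0.004,0.5],
  [-0.05,-0.3,0.95,0,0,0.004,0.5],
  [-0.05,-0.3,0.95,0,0,0.004,0.5],
  [-0.05,-0.3,0.95,0,0,0.003,0.5],
  [-0.05,-0.3,0.95,0,0,0,0.5],
  [-0.05,-0.3,0.95,0,0,0,0.5],
  [-0.05,-0.3,0.9,0,0,0,0.5],
  [-0.05,-0.3,0.8,0,0,0,0.5],
  [-0.05,-0.2,0.6,0,0,0,0.5],
  [0,0,0,0,0,0,0.5],
  [0,0,0,0,0,0,0.5],
])

```text
time: 5.0
ee_pos: [426.4, -162.6, 36.0]
ee_rot: [-179.3, -1.0, 84.3]
ft_force: [0.8, 0.1, -0.0]
finger_gap: 42.8
```

```bash
python3 - <<'E'
from rig import *
from h import *
go(state(),422.2,-189.1,2.5,83.3)
E
```

```text
t=5.00 pos [ 426.4 -162.6   36. ] rot [-179.3   -1.    84.3] gap 42.8 F [ 0.8  0.1 -0. ]
  units now: x -1.34 y -0.08 z 1.67 wz 0.0029 (1.0deg) | at final yaw x -1.34 y -0.05
```

Call:
servo_tool([
  [-0.5,0,0.4,0,0,0.003,0.5],
  [-0.5,0,0.4,0,0,0,0.5],
  [-0.3,0,0.4,0,0,0,0.5],
  [0,0,0.2,0,0,0,0.5],
  [0,0,0,0,0,0,0.5],
])

```text
time: 5.42
ee_pos: [428.5, -184.2, 9.2]
ee_rot: [-179.6, -1.1, 83.6]
ft_force: [0.4, 0.4, -0.1]
finger_gap: 42.5
```

```bash
python3 - <<'E'
from rig import *
from h import *
go(state(),422.2,-189.1,2.5,83.3)
E
```

```text
t=5.42 pos [ 428.5 -184.2    9.2] rot [-179.6   -1.1   83.6] gap 42.5 F [ 0.4  0.4 -0.1]
  units now: x -0.28 y -0.29 z 0.34 wz 0.0009 (0.3deg) | at final yaw x -0.28 y -0.29
```

Call:
servo_tool([
  [-0.3,-0.3,0.35,0,0.001,0,0.5],
  [0,0,0,0,0,0,0.5],
])

```text
time: 5.58
ee_pos: [423.0, -188.2, 2.6]
ee_rot: [-179.7, -1.5, 83.7]
ft_force: [-0.1, -0.0, -0.2]
finger_gap: 42.9
```

```bash
python3 - <<'E'
from rig import *
from h import *
go(state(),422.2,-189.1,2.5,83.3)
cv2.imwrite("pics/w3.png",read_camera("wrist")[:,:,::-1])
E
```

```text
t=5.58 pos [ 423.  -188.2    2.6] rot [-179.7   -1.5   83.7] gap 42.9 F [-0.1 -0.  -0.2]
  units now: x -0.05 y -0.04 z 0.01 wz 0.0012 (0.4deg) | at final yaw x -0.05 y -0.04
```

View pics/w3.png

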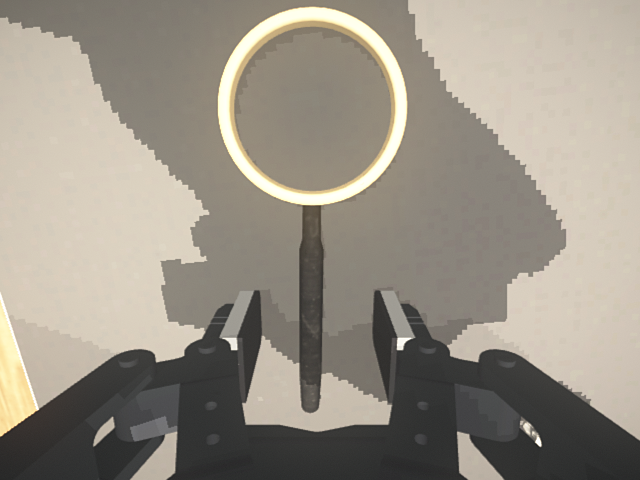

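The handle stands centred between the pads at (311,320). I'll correct the slight tilt, then close.

Call:
servo_tool([
  [0,0,0,0,-0.004,0,0.5],
  [0,0,0,0,0,0,0.0],
  [0,0,0,0,0,0,0],
  [0,0,0,0,0,0,0],
  [0,0,0,0,0,0,0],
  [0,0,0,0,0,0,0],
  [0,0,0,0,0,0,0],
], squeeze=60)

```text
time: 6.22
ee_pos: [426.8, -185.4, 5.5]
ee_rot: [-179.9, -0.1, 83.9]
ft_force: [-0.2, 0.6, -1.4]
finger_gap: 4.9
```

Call:
servo_tool([
  [0,0,-0.3,0,0,0,0],
  [0,0,-0.6,0,0,0,0],
  [0,0,-0.9,0,0,0,0],
  [0,0,-0.9,0,0,0,0],
  [0,0,-0.9,0,0,0,0],
  [0,0,-0.4,0,0,0,0],
  [0,0,0,0,0,0,0],
])

```text
time: 6.8
ee_pos: [425.4, -186.2, 89.7]
ee_rot: [-179.7, -0.2, 83.7]
ft_force: [-0.4, 0.7, -0.6]
finger_gap: 4.6
```

```bash
python3 - <<'E'
from rig import *
from h import *
a=np.radians(97.2)
go(state(),586.4-30*np.cos(a),87.9-30*np.sin(a),80,97.2)
cv2.imwrite("pics/w4.png",read_camera("wrist")[:,:,::-1])
E
```

```text
t=6.80 pos [ 425.4 -186.2   89.7] rot [-179.7   -0.2   83.7] gap 4.6 F [-0.4  0.7 -0.6]
  units now: x 13.04 y 6.86 z 0.48 wz -0.0374 (-13.5deg) | at final yaw x 11.09 y 9.71
```

View pics/w4.png

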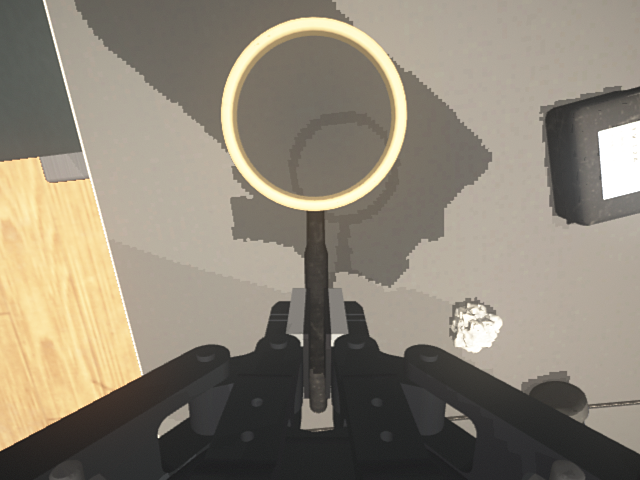

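Call:
servo_tool([
  [0.5,0.4,0,0,0,-0.009,0],
  [0.85,0.65,0,0,0,-0.009,0],
  [0.85,0.65,0,0,0,-0.009,0],
  [0.85,0.65,0,0,0,-0.009,0],
  [0.85,0.65,0,0,0,0,0],
  [0.85,0.65,0,0,0,0,0],
  [0.85,0.65,0,0,0,0,0],
  [0.85,0.65,0,0,0,0,0],
  [0.85,0.65,0,0,0,0,0],
  [0.85,0.65,0,0,0,0,0],
  [0.85,0.65,0,0,0,0,0],
  [0.85,0.65,0,0,0,0,0],
  [0.85,0.65,0,0,0,0,0],
  [0.85,0.65,0,0,0,0,0],
  [0,0,0,0,0,0,0],
])

```text
time: 8.1
ee_pos: [580.7, 87.2, 70.8]
ee_rot: [-178.7, -0.8, 99.6]
ft_force: [0.3, 0.2, -1.0]
finger_gap: 4.8
```

```bash
python3 - <<'E'
from rig import *
from h import *
go(state(),589.7,61.8,30,97.2)
E
```

```text
t=8.10 pos [580.7  87.2  70.8] rot [-178.7   -0.8   99.6] gap 4.8 F [ 0.3  0.2 -1. ]
  units now: x -1.33 y 0.23 z 2.04 wz 0.0068 (2.4deg) | at final yaw x -1.31 y 0.29
```

Call:
servo_tool([
  [-0.5,0.1,0.4,-0.0036,-0.0022,0.0065,0],
  [-0.5,0.1,0.5,0,0,0,0],
  [-0.3,0.1,0.5,0,0,0,0],
  [0,0,0.4,0,0,0,0],
  [0,0,0,0,0,0,0],
  [0,0,0,0,0,0,0],
])

```text
time: 8.6
ee_pos: [588.5, 65.0, 25.4]
ee_rot: [-179.4, -0.1, 98.1]
ft_force: [-0.8, 0.6, -0.4]
finger_gap: 4.9
```

```bash
python3 - <<'E'
from rig import *
from h import *
go(state(),589.7,61.8,11,97.2)
cv2.imwrite("pics/w5.png",read_camera("wrist")[:,:,::-1])
E
```

```text
t=8.60 pos [588.5  65.   25.4] rot [-1.794e+02 -1.000e-01  9.810e+01] gap 4.9 F [-0.8  0.6 -0.4]
  units now: x -0.17 y 0.04 z 0.72 wz 0.0024 (0.9deg) | at final yaw x -0.17 y 0.04
```

View pics/w5.png

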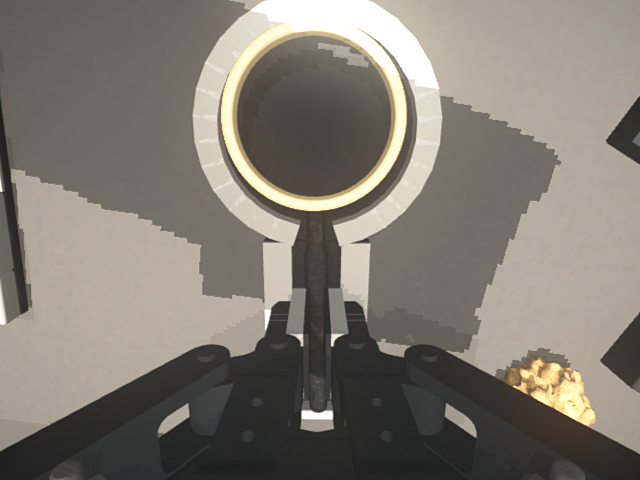

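```bash
python3 - <<'E'
from rig import *
from h import *
m=camera_model("wrist")
print(ray(m,314,113,25.4-5.5+6),[ray(m,*p,12)for p in [(194,117),(441,115),(317,243)]])
print(ray(m,318,408,25), ray(m,318,418,12))
E
```

```text
[578.56890036 135.73909769  25.9       ] [array([534.26652588, 128.3024207 ,  12.        ]), array([624.84842184, 141.79000056,  12.        ]), array([586.42812195,  86.33983956,  12.        ])]
[596.55493275  18.612757    25.        ] [598.69515513   2.81984577  12.        ]
```

Call:
servo_tool([
  [-0.2,0.06,0.2,-0.0016,0,0.0024,0],
  [0,0,0.2,0,0,0,0],
  [0,0,0.2,0,0,0,0],
  [0,0,0,0,0,0,0],
])

```text
time: 8.98
ee_pos: [590.8, 60.7, 13.5]
ee_rot: [179.9, -0.2, 97.1]
ft_force: [0.5, -0.5, -1.0]
finger_gap: 4.8
```

```bash
python3 - <<'E'
from rig import *
from h import *
go(state(),589.7,61.0,9.5,97.2)
cv2.imwrite("pics/w6.png",read_camera("wrist")[:,:,::-1])
E
```

```text
t=8.98 pos [590.8  60.7  13.5] rot [179.9  -0.2  97.1] gap 4.8 F [ 0.5 -0.5 -1. ]
  units now: x 0.02 y -0.05 z 0.20 wz -0.0003 (-0.1deg) | at final yaw x 0.02 y -0.05
```

View pics/w6.png

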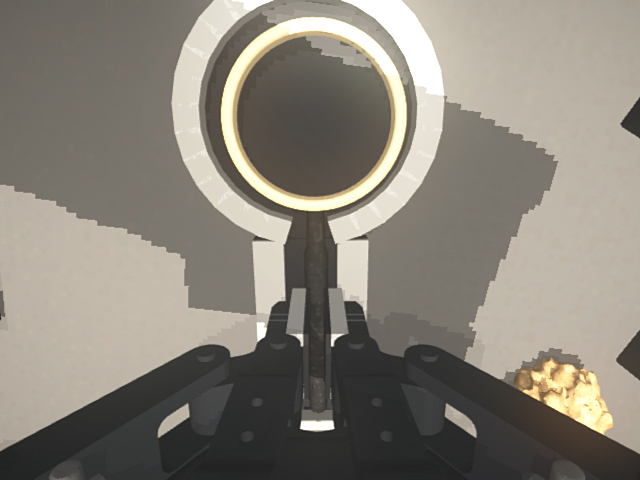

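Call:
servo_tool([
  [0.08,-0.09,0.1,0,0,0,0],
  [0,0,0.1,0,0,0,0],
  [0,0,0,0,0,0,0],
  [0,0,0,0,0,0,0],
])

```text
time: 9.37
ee_pos: [589.1, 63.0, 10.0]
ee_rot: [179.8, -0.2, 97.2]
ft_force: [0.2, 0.3, -0.1]
finger_gap: 5.3
```

Call:
servo_tool([
  [0,0,0.05,0,0,0,0.3],
  [0,0,0,0,0,0,0.3],
  [0,0,0,0,0,0,0.3],
  [0,0,-0.3,0,0,0,0.3],
  [0,0,-0.8,0,0,0,0.5],
  [0,0,-1,0,0,0,1],
  [0,0,-1,0,0,0,1],
  [0,0,-1,0,0,0,1],
  [0,0,0,0,0,0,1],
])

```text
time: 10.12
ee_pos: [588.4, 62.3, 95.6]
ee_rot: [179.9, -0.2, 97.1]
ft_force: [1.1, -0.4, 1.3]
finger_gap: 83.8
```

```bash
python3 - <<'E'
from rig import *
from h import *
go(state(),438,-360,80,70)
cv2.imwrite("pics/w7.png",read_camera("wrist")[:,:,::-1])
E
```

```text
t=10.12 pos [588.4  62.3  95.6] rot [179.9  -0.2  97.1] gap 83.8 F [ 1.1 -0.4  1.3]
  units now: x -20.02 y -10.08 z 0.78 wz 0.0753 (27.1deg) | at final yaw x -22.41 y 0.15
```

View pics/w7.png

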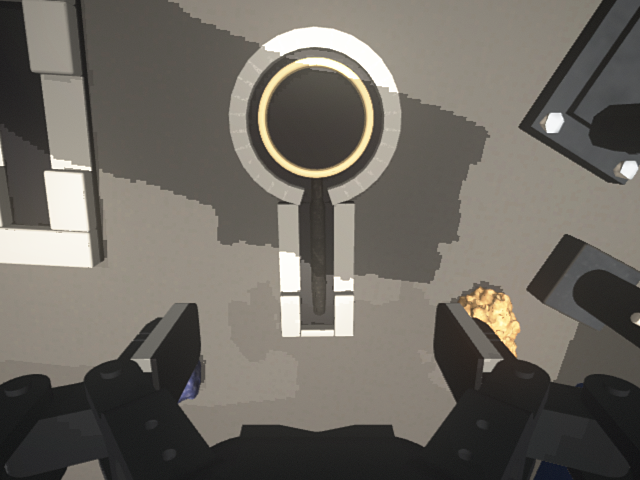

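The lens is seated: its head is at (316,118) within the ring at (315,115), with the handle end in the channel. The charger comes next.

Call:
servo_tool([
  [-0.9,-0.18,0,0,0,-0.003,0.9],
  [-0.9,-0.18,0,0,0,-0.002,0.9],
  [-0.9,-0.18,0,0,0,0,0.9],
  [-0.9,-0.18,0,0,0,0,0.9],
  [-0.9,-0.18,0,0,0,0,0.9],
  [-0.9,-0.18,0,0,0,0,0.9],
  [-0.9,-0.18,0,0,0,0,0.9],
  [-0.9,-0.18,0,0,0,0,0.9],
  [-0.9,-0.18,0,0,0,0,0.9],
  [-0.9,-0.18,0,0,0,0,0.9],
  [-0.5,-0.1,0,0,0,0,0.9],
  [0,0,0,0,0,0,0.9],
  [0,0,0,0,0,0,0.9],
])

```text
time: 11.25
ee_pos: [575.0, -135.7, 86.5]
ee_rot: [-179.6, -0.5, 99.3]
ft_force: [0.0, 0.1, -0.0]
finger_gap: 76.9
```

```bash
python3 - <<'E'
from rig import *
from h import *
go(state(),579.5,-152,60,99)
m=camera_model("wrist");import pickle;pickle.dump(m,open("pics/w8.pkl","wb"))
cv2.imwrite("pics/w8.png",read_camera("wrist")[:,:,::-1])
E
```

```text
t=11.25 pos [ 575.  -135.7   86.5] rot [-179.6   -0.5   99.3] gap 76.9 F [ 0.   0.1 -0. ]
  units now: x -0.84 y 0.09 z 1.32 wz 0.0008 (0.3deg) | at final yaw x -0.84 y 0.09
```

View pics/w8.png

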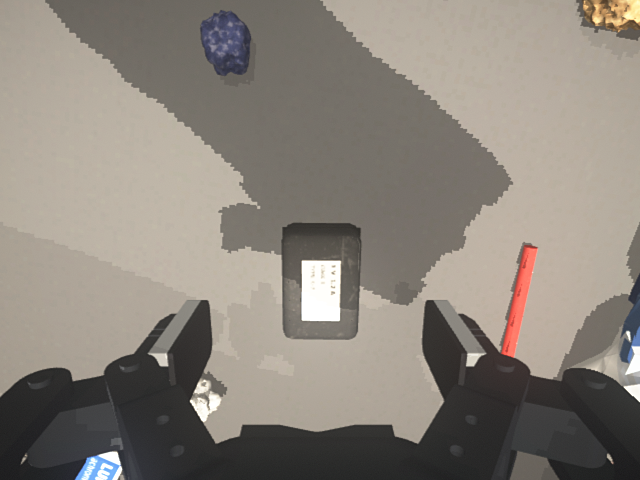

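The charger lies upright in the picture, its top centred near (321,284), square to the jaws.

```bash
python3 - <<'E'
from h import *
import pickle
m=pickle.load(open("pics/w8.pkl","rb"))
for p in [(286,337),(357,338),(285,236),(360,236)]:print(np.round(ray(m,*p,30),1))
for p in [(288,224),(356,224)]:print(np.round(ray(m,*p,4),1))
E
```

```text
[ 566.3 -183.3   30. ]
[ 605.  -177.4   30. ]
[ 557.6 -126.1   30. ]
[ 595.5 -119.8   30. ]
[ 557.2 -126.3    4. ]
[ 595.7 -119.9    4. ]
```

Call:
servo_tool([
  [-0.3,0.05,0.5,-0.001,-0.0014,0.0008,0.9],
  [-0.3,0.05,0.7,0,0,0,0.9],
  [-0.2,0.04,0.7,0,0,0,0.9],
  [0,0,0.7,0,0,0,0.9],
  [0,0,0.6,0,0,0,0.9],
  [0,0,0.4,0,0,0,0.9],
  [0,0,0,0,0,0,0.9],
  [0,0,0,0,0,0,0.9],
])

```text
time: 11.97
ee_pos: [582.2, -141.5, 7.8]
ee_rot: [-179.9, -0.3, 99.7]
ft_force: [0.4, -0.1, -0.5]
finger_gap: 76.9
```

```bash
python3 - <<'E'
from rig import *
from h import *
go(state(),580.5,-152,4,99)
E
```

```text
t=11.97 pos [ 582.2 -141.5    7.8] rot [-179.9   -0.3   99.7] gap 76.9 F [ 0.4 -0.1 -0.5]
  units now: x -0.50 y -0.17 z 0.19 wz 0.0020 (0.7deg) | at final yaw x -0.51 y -0.17
```

Call:
servo_tool([
  [-0.25,-0.09,0.1,0,-0.0008,0.002,0.9],
  [-0.25,-0.09,0.1,0,0,0,0.9],
  [0,0,0,0,0,0,0.9],
])

```text
time: 12.22
ee_pos: [580.9, -152.0, 4.3]
ee_rot: [-180.0, 0.0, 99.0]
ft_force: [-1.3, -0.1, 0.6]
finger_gap: 76.8
```

```bash
python3 - <<'E'
from rig import *
from h import *
go(state(),580.5,-152,4,99)
E
```

```text
t=12.22 pos [ 580.9 -152.     4.3] rot [-180.    0.   99.] gap 76.8 F [-1.3 -0.1  0.6]
  units now: x 0.00 y -0.02 z 0.01 wz 0.0000 (0.0deg) | at final yaw x 0.00 y -0.02
```

Call:
servo_tool([
  [0,0,0,0,0,0,0],
  [0,0,0,0,0,0,0],
  [0,0,0,0,0,0,0],
  [0,0,0,0,0,0,0],
  [0,0,0,0,0,0,0],
  [0,0,0,0,0,0,0],
])

```text
time: 12.72
ee_pos: [581.7, -153.0, 6.2]
ee_rot: [179.9, 0.1, 98.9]
ft_force: [-0.3, -0.5, -0.5]
finger_gap: 40.9
```

Call:
servo_tool([
  [0,0,-0.3,0,0,0,0],
  [0,0,-0.6,0,0,0,0],
  [0,0,-0.9,0,0,0,0],
  [0,0,-0.9,0,0,0,0],
  [0,0,-0.9,0,0,0,0],
  [0,0,-0.6,0,0,0,0],
  [0,0,0,0,0,0,0],
  [0,0,0,0,0,0,0],
])

```text
time: 13.38
ee_pos: [580.8, -152.6, 98.4]
ee_rot: [179.9, 0.1, 98.9]
ft_force: [0.6, -0.3, -2.1]
finger_gap: 41.0
```

```bash
python3 - <<'E'
from rig import *
from h import *
go(state(),595.5,312,90,90.5)
E
```

```text
t=13.38 pos [ 580.8 -152.6   98.4] rot [1.799e+02 1.000e-01 9.890e+01] gap 41.0 F [ 0.6 -0.3 -2.1]
  units now: x 22.83 y 4.34 z 0.42 wz 0.0234 (8.4deg) | at final yaw x 23.22 y 0.94
```

Call:
servo_tool([
  [0.6,0,0,0,0,0.006,0],
  [1,0,0,0,0,0.006,0],
  [1,0,0,0,0,0.006,0],
  [1,0,0,0,0,0.005,0],
  [1,0,0,0,0,0,0],
  [1,0,0,0,0,0,0],
  [1,0,0,0,0,0,0],
  [1,0,0,0,0,0,0],
  [1,0,0,0,0,0,0],
  [1,0,0,0,0,0,0],
  [1,0,0,0,0,0,0],
  [1,0,0,0,0,0,0],
])

```text
time: 14.38
ee_pos: [568.9, 82.4, 91.7]
ee_rot: [-179.6, 0.3, 89.6]
ft_force: [0.9, 0.2, -1.3]
finger_gap: 40.9
```

```bash
python3 - <<'E'
from rig import *
from h import *
go(state(),595.5,312,90,90.5)
E
```

```text
t=14.38 pos [568.9  82.4  91.7] rot [-179.6    0.3   89.6] gap 40.9 F [ 0.9  0.2 -1.3]
  units now: x 11.49 y 1.26 z 0.09 wz -0.0024 (-0.9deg) | at final yaw x 11.47 y 1.43
```

Call:
servo_tool([
  [1,0.1,0,0,0,-0.002,0],
  [1,0.1,0,0,0,0,0],
  [1,0.1,0,0,0,0,0],
  [1,0.1,0,0,0,0,0],
  [1,0.1,0,0,0,0,0],
  [1,0.1,0,0,0,0,0],
  [1,0.1,0,0,0,0,0],
  [1,0.1,0,0,0,0,0],
  [1,0.1,0,0,0,0,0],
  [0.6,0.1,0,0,0,0,0],
  [0.3,0.1,0,0,0,0,0],
  [0,0,0,0,0,0,0],
  [0,0,0,0,0,0,0],
])

```text
time: 15.47
ee_pos: [582.5, 294.7, 79.7]
ee_rot: [-178.7, 0.6, 90.8]
ft_force: [0.2, -0.2, -1.6]
finger_gap: 40.5
```

```bash
python3 - <<'E'
from rig import *
from h import *
go(state(),595.5,311,40,90.5)
m=camera_model("wrist");import pickle;pickle.dump(m,open("pics/w9.pkl","wb"))
cv2.imwrite("pics/w9.png",read_camera("wrist")[:,:,::-1])
E
```

```text
t=15.47 pos [582.5 294.7  79.7] rot [-178.7    0.6   90.8] gap 40.5 F [ 0.2 -0.2 -1.6]
  units now: x 0.81 y 0.66 z 1.98 wz 0.0008 (0.3deg) | at final yaw x 0.81 y 0.66
```

View pics/w9.png

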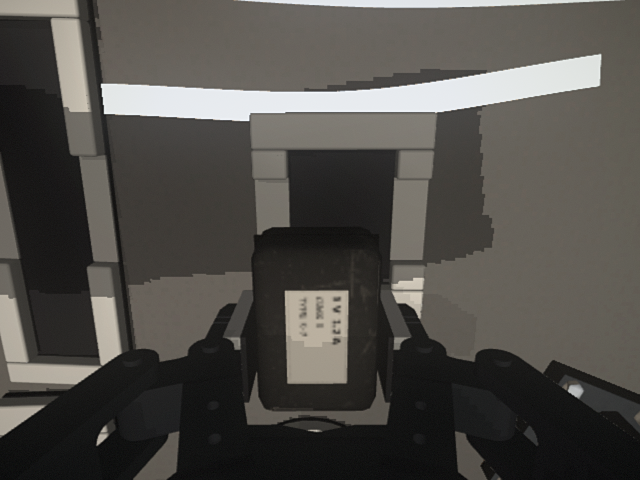

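The charger is in the grip. The holder's far outer edge runs from (250,113) to (436,112), and the recess's far edge from (288,149) to (397,150).

```bash
python3 - <<'E'
from h import *
import pickle
m=pickle.load(open("pics/w9.pkl","rb"))
for p in [(250,113),(436,112),(288,149),(397,150)]:print(np.round(ray(m,*p,15),1))
z=79.7-6.2+30
for p in [(260,408),(378,408),(256,243),(378,243)]:print("charger top",np.round(ray(m,*p,z),1))
E
```

```text
[548.6 366.1  15. ]
[639.2 367.7  15. ]
[567.2 349.1  15. ]
[621.7 349.4  15. ]
charger top [564.7 266.7 103.5]
charger top [606.  268.  103.5]
charger top [565.1 327.6 103.5]
charger top [602.6 328.3 103.5]
```

Call:
servo_tool([
  [0.3,0.25,0.3,-0.0036,0.0017,0.0008,0],
  [0.3,0.25,0.6,0,0,0,0],
  [0.1,0.08,0.6,0,0,0,0],
  [0,0,0.6,0,0,0,0],
  [0,0,0,0,0,0,0],
  [0,0,0,0,0,0,0],
])

```text
time: 16.02
ee_pos: [595.5, 302.0, 33.9]
ee_rot: [-179.9, 0.2, 90.0]
ft_force: [-0.2, 0.1, -0.0]
finger_gap: 41.1
```

```bash
python3 - <<'E'
from rig import *
from h import *
go(state(),594,309,12.5,90.8)
cv2.imwrite("pics/w10.png",read_camera("wrist")[:,:,::-1])
E
```

```text
t=16.02 pos [595.5 302.   33.9] rot [-179.9    0.2   90. ] gap 41.1 F [-0.2  0.1 -0. ]
  units now: x 0.35 y -0.07 z 1.07 wz -0.0021 (-0.8deg) | at final yaw x 0.35 y -0.07
```

View pics/w10.png

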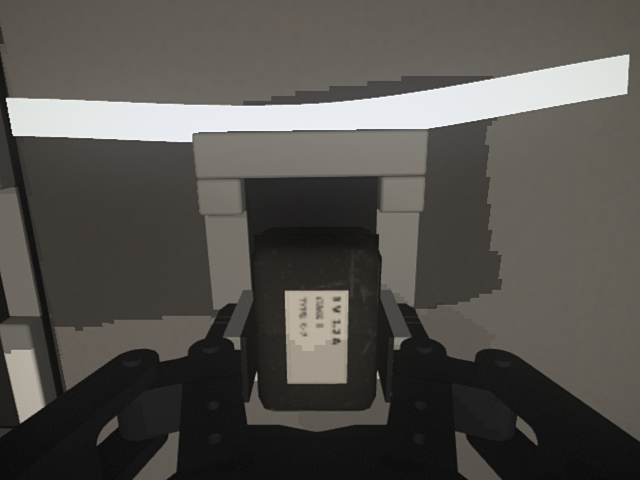

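Call:
servo_tool([
  [0.2,-0.05,0.2,0,0,-0.002,0],
  [0.15,-0.05,0.3,0,0,0,0],
  [0,0,0.3,0,0,0,0],
  [0,0,0.1,0,0,0,0],
  [0,0,0,0,0,0,0],
  [0,0,0,0,0,0,0],
])

```text
time: 16.57
ee_pos: [593.0, 309.6, 14.7]
ee_rot: [-179.9, 0.2, 90.9]
ft_force: [0.6, 0.2, -1.5]
finger_gap: 40.5
```

```bash
python3 - <<'E'
from rig import *
from h import *
go(state(),594,309,11.5,90.8)
cv2.imwrite("pics/w11.png",read_camera("wrist")[:,:,::-1])
E
```

```text
t=16.57 pos [593.  309.6  14.7] rot [-179.9    0.2   90.9] gap 40.5 F [ 0.6  0.2 -1.5]
  units now: x -0.03 y 0.05 z 0.16 wz 0.0002 (0.1deg) | at final yaw x -0.03 y 0.05
```

View pics/w11.png

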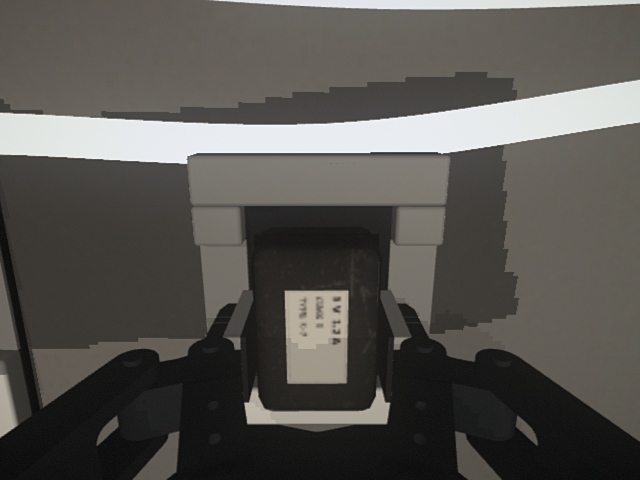

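The charger (centre column 317) is in the recess (columns 245 to 392, centre 318), so I'll lower it and release.

Call:
servo_tool([
  [0,0,0.15,0,0,0,0],
  [0,0,0,0,0,0,0],
  [0,0,0,0,0,0,0.62],
  [0,0,0,0,0,0,0.62],
  [0,0,0,0,0,0,0.62],
  [0,0,-0.3,0,0,0,0.62],
  [0,0,-0.8,0,0,0,0.62],
  [0,0,-1,0,0,0,0.8],
  [0,0,-1,0,0,0,1],
  [0,0,-1,0,0,0,1],
  [0,0,0,0,0,0,1],
  [0,0,0,0,0,0,1],
])

```text
time: 17.62
ee_pos: [594.0, 309.2, 100.6]
ee_rot: [179.9, 0.2, 90.8]
ft_force: [-0.6, -0.6, -0.9]
finger_gap: 85.4
```

```bash
python3 - <<'E'
from rig import *
from h import *
go(state(),575.5,-348,80,102.5)
cv2.imwrite("pics/w12.png",read_camera("wrist")[:,:,::-1])
E
```

```text
t=17.62 pos [594.  309.2 100.6] rot [179.9   0.2  90.8] gap 85.4 F [-0.6 -0.6 -0.9]
  units now: x -32.84 y -1.38 z 1.03 wz -0.0325 (-11.7deg) | at final yaw x -31.88 y -8.01
```

View pics/w12.png

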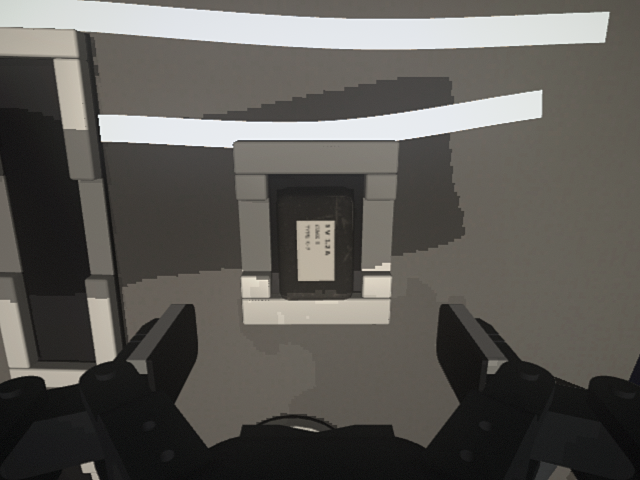

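The charger is seated, at (316,245) within its recess. The torch is next.

Call:
servo_tool([
  [-1,-0.05,0,0,0,0,1],
  [-1,-0.05,0,0,0,0,1],
  [-1,-0.05,0,0,0,0,1],
  [-1,-0.05,0,0,0,0,1],
  [-1,-0.05,0,0,0,0,1],
  [-1,-0.05,0,0,0,0,1],
  [-1,-0.05,0,0,0,0,1],
  [-1,-0.05,0,0,0,0,1],
  [-1,-0.05,0,0,0,0,1],
  [-1,-0.05,0,0,0,0,1],
  [-1,-0.05,0,0,0,0,1],
  [-1,-0.05,0,0,0,0,1],
  [-1,-0.05,0,0,0,0,1],
  [-1,-0.05,0,0,0,0,1],
  [-1,-0.05,0,0,0,0,1],
  [-1,-0.05,0,0,0,0,1],
  [-1,-0.05,0,0,0,0,1],
  [-1,-0.05,0,0,0,0,1],
  [-1,-0.05,0,0,0,0,1],
  [-1,-0.05,0,0,0,0,1],
])

```text
time: 19.33
ee_pos: [572.3, -102.6, 88.4]
ee_rot: [-179.0, 0.1, 91.4]
ft_force: [0.2, -0.1, 0.7]
finger_gap: 85.2
```

```bash
python3 - <<'E'
from rig import *
from h import *
go(state(),575.5,-348,80,102.5)
E
```

```text
t=19.33 pos [ 572.3 -102.6   88.4] rot [-1.79e+02  1.00e-01  9.14e+01] gap 85.2 F [ 0.2 -0.1  0.7]
  units now: x -12.27 y -0.14 z 0.42 wz -0.0309 (-11.1deg) | at final yaw x -12.01 y -2.50
```

Call:
servo_tool([
  [-1,-0.05,0,-0.002,0,-0.008,1],
  [-1,-0.1,0,0,0,-0.008,1],
  [-1,-0.15,0,0,0,-0.008,1],
  [-1,-0.15,0,0,0,-0.007,1],
  [-1,-0.2,0,0,0,0,1],
  [-1,-0.2,0,0,0,0,1],
  [-1,-0.2,0,0,0,0,1],
  [-1,-0.2,0,0,0,0,1],
  [-1,-0.2,0,0,0,0,1],
  [-0.6,-0.2,0,0,0,0,1],
  [0,0,0,0,0,0,1],
  [0,0,0,0,0,0,1],
])

```text
time: 20.33
ee_pos: [565.9, -311.3, 80.3]
ee_rot: [-179.0, -0.2, 102.7]
ft_force: [0.5, 0.6, 0.1]
finger_gap: 85.2
```

```bash
python3 - <<'E'
from rig import *
from h import *
go(state(),575.5,-348,80,102.5)
m=camera_model("wrist");import pickle;pickle.dump(m,open("pics/w13.pkl","wb"))
cv2.imwrite("pics/w13.png",read_camera("wrist")[:,:,::-1])
E
```

```text
t=20.33 pos [ 565.9 -311.3   80.3] rot [-179.    -0.2  102.7] gap 85.2 F [0.5 0.6 0.1]
  units now: x -1.90 y 0.06 z 0.02 wz 0.0006 (0.2deg) | at final yaw x -1.90 y 0.07
```

View pics/w13.png

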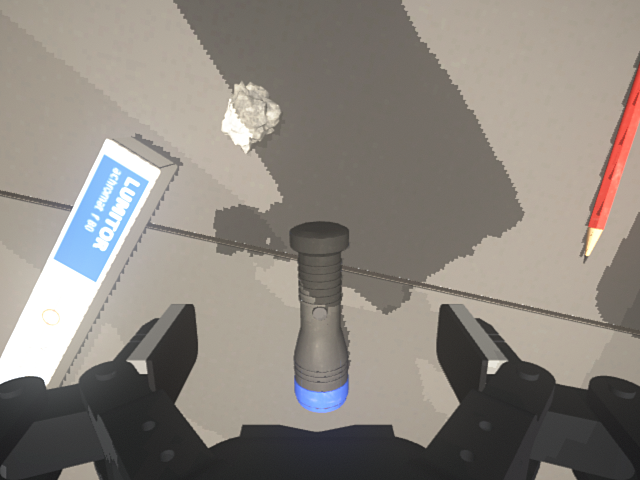

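The torch lies vertical in the picture, from its far rim at (319,235) to the blue end at (321,411), square to the jaws.

```bash
python3 - <<'E'
from h import *
import pickle
m=pickle.load(open("pics/w13.pkl","rb"))
for p,z in [((319,222),2),((319,240),33),((321,412),20),((321,412),33),((321,412),10),((290,240),17),((349,240),17)]:print(p,z,np.round(ray(m,*p,z),1))
E
```

```text
(319, 222) 2 [ 563.6 -297.3    2. ]
(319, 240) 33 [ 564.3 -298.7   33. ]
(321, 412) 20 [ 589.8 -406.4   20. ]
(321, 412) 33 [ 587.6 -396.    33. ]
(321, 412) 10 [ 591.6 -414.4   10. ]
(290, 240) 17 [ 550.1 -306.8   17. ]
(349, 240) 17 [ 580.7 -299.7   17. ]
```

Call:
servo_tool([
  [-0.6,0,0,-0.0028,-0.0005,0,1],
  [-0.7,0,0.4,0,0,0,1],
  [-0.6,0,0.6,0,0,0,1],
  [0,0,0.7,0,0,0,1],
  [0,0,0.7,0,0,0,1],
  [0,0,0.6,0,0,0,1],
  [0,0,0.3,0,0,0,1],
  [0,0,0,0,0,0,1],
  [0,0,0,0,0,0,1],
])

```text
time: 21.13
ee_pos: [577.4, -342.3, 5.1]
ee_rot: [-179.9, -0.4, 103.3]
ft_force: [-0.2, -0.3, 0.8]
finger_gap: 85.4
```

```bash
python3 - <<'E'
from rig import *
from h import *
go(state(),575.3,-348.7,5,102.6)
E
```

```text
t=21.13 pos [ 577.4 -342.3    5.1] rot [-179.9   -0.4  103.3] gap 85.4 F [-0.2 -0.3  0.8]
  units now: x -0.29 y -0.17 z 0.01 wz 0.0018 (0.7deg) | at final yaw x -0.29 y -0.17
```

Call:
servo_tool([
  [-0.3,-0.17,0,0,-0.001,0.002,1],
  [0,0,0,0,0,0,1],
  [0,0,0,0,0,0,0],
  [0,0,0,0,0,0,0],
  [0,0,0,0,0,0,0],
  [0,0,0,0,0,0,0],
  [0,0,0,0,0,0,0],
  [0,0,0,0,0,0,0],
  [0,0,0,0,0,0,0],
])

```text
time: 21.88
ee_pos: [577.0, -350.3, 8.6]
ee_rot: [179.9, 0.2, 102.5]
ft_force: [0.4, -0.4, -1.1]
finger_gap: 29.9
```

Call:
servo_tool([
  [0,0,-0.3,0,0,0,0],
  [0,0,-0.6,0,0,0,0],
  [0,0,-0.9,0,0,0,0],
  [0,0,-0.9,0,0,0,0],
  [0,0,-0.9,0,0,0,0],
  [0,0,-0.6,0,0,0,0],
  [0,0,0,0,0,0,0],
  [0,0,0,0,0,0,0],
])

```text
time: 22.55
ee_pos: [576.1, -349.7, 100.5]
ee_rot: [179.9, 0.1, 102.5]
ft_force: [-0.8, -0.1, -2.6]
finger_gap: 30.0
```

```bash
python3 - <<'E'
from rig import *
from h import *
go(state(),420.5,111,80,93.6)
cv2.imwrite("pics/w14.png",read_camera("wrist")[:,:,::-1])
E
```

```text
t=22.55 pos [ 576.1 -349.7  100.5] rot [1.799e+02 1.000e-01 1.025e+02] gap 30.0 F [-0.8 -0.1 -2.6]
  units now: x 24.17 y -2.62 z 1.03 wz 0.0247 (8.9deg) | at final yaw x 23.48 y -6.32
```

View pics/w14.png

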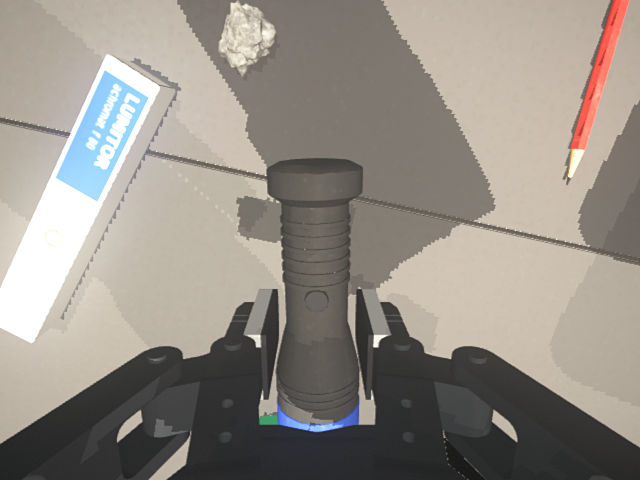

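Call:
servo_tool([
  [0.6,-0.1,0,0,0,0.008,0],
  [1,-0.2,0,0,0,0.008,0],
  [1,-0.25,0,0,0,0.008,0],
  [1,-0.28,0,0,0,0,0],
  [1,-0.28,0,0,0,0,0],
  [1,-0.28,0,0,0,0,0],
  [1,-0.28,0,0,0,0,0],
  [1,-0.28,0,0,0,0,0],
  [1,-0.28,0,0,0,0,0],
  [1,-0.28,0,0,0,0,0],
  [1,-0.28,0,0,0,0,0],
  [1,-0.28,0,0,0,0,0],
  [1,-0.28,0,0,0,0,0],
])

```text
time: 23.68
ee_pos: [479.5, -97.0, 90.3]
ee_rot: [-179.3, 0.1, 93.0]
ft_force: [-0.5, -0.1, -1.6]
finger_gap: 29.9
```

```bash
python3 - <<'E'
from rig import *
from h import *
go(state(),420.5,109.6,90,93.6)
E
```

```text
t=23.68 pos [479.5 -97.   90.3] rot [-1.793e+02  1.000e-01  9.300e+01] gap 29.9 F [-0.5 -0.1 -1.6]
  units now: x 10.47 y -2.41 z 0.01 wz -0.0017 (-0.6deg) | at final yaw x 10.50 y -2.29
```

Call:
servo_tool([
  [1,-0.22,-0.05,-0.002,0,-0.0015,0],
  [1,-0.22,-0.05,0,0,0,0],
  [1,-0.22,-0.05,0,0,0,0],
  [1,-0.22,-0.05,0,0,0,0],
  [1,-0.22,-0.05,0,0,0,0],
  [1,-0.22,-0.05,0,0,0,0],
  [1,-0.22,-0.05,0,0,0,0],
  [1,-0.22,-0.05,0,0,0,0],
  [0.6,-0.2,0,0,0,0,0],
  [0.3,-0.1,0,0,0,0,0],
  [0,0,0,0,0,0,0],
  [0,0,0,0,0,0,0],
])

```text
time: 24.68
ee_pos: [417.5, 90.0, 92.3]
ee_rot: [-179.3, 0.2, 93.9]
ft_force: [0.1, 0.4, -0.7]
finger_gap: 29.7
```

```bash
python3 - <<'E'
from rig import *
from h import *
go(state(),420.5,109.6,40,93.6)
m=camera_model("wrist");import pickle;pickle.dump(m,open("pics/w15.pkl","wb"))
cv2.imwrite("pics/w15.png",read_camera("wrist")[:,:,::-1])
E
```

```text
t=24.68 pos [417.5  90.   92.3] rot [-179.3    0.2   93.9] gap 29.7 F [ 0.1  0.4 -0.7]
  units now: x 0.97 y 0.22 z 2.62 wz 0.0009 (0.3deg) | at final yaw x 0.97 y 0.21
```

View pics/w15.png

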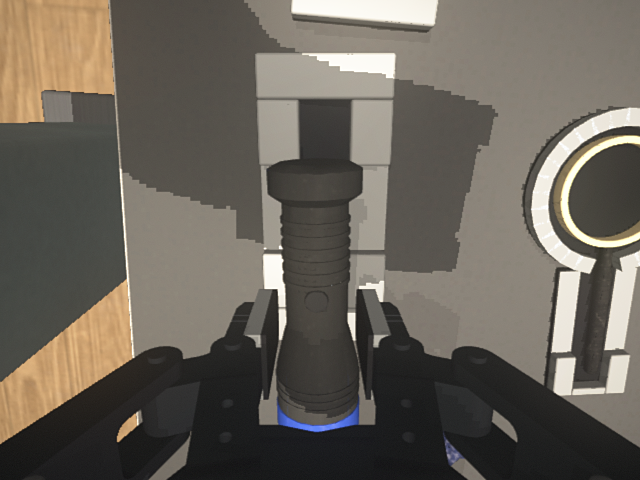

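The torch is held above its holder. The holder's far edge runs from (256,54) to (395,54), and the slot's far end from (299,99) to (351,99).

```bash
python3 - <<'E'
from h import *
import pickle
m=pickle.load(open("pics/w15.pkl","rb"))
a,b,c,d=[ray(m,*p,15) for p in [(256,54),(395,54),(299,99),(351,99)]];print(a,b,c,d)
ax=np.array([np.cos(np.radians(93.7)),np.sin(np.radians(93.7))])
print("centre",(a+b)[:2]/2-81*ax,(c+d)[:2]/2-59*ax)
z=92.3-8.6
print("torch end",ray(m,315,178,z+33),ray(m,315,160,z+17)[:2])
E
```

```text
[380.5536104  188.30809268  15.        ] [449.8651224  192.87818333  15.        ] [403.23552018 168.43313257  15.        ] [429.93215179 170.22726594  15.        ]
centre [420.43648337 109.76197293] [420.39124217 110.45317777]
torch end [414.93778308 142.95387261 116.7       ] [414.42339988 146.55454686]
```

Call:
servo_tool([
  [0.4,0.1,0.3,-0.002,0.0005,0.0009,0],
  [0.4,0.1,0.6,0,0,0,0],
  [0.1,0,0.7,0,0,0,0],
  [0,0,0.7,0,0,0,0],
  [0,0,0.6,0,0,0,0],
  [0,0,0,0,0,0,0],
  [0,0,0,0,0,0,0],
])

```text
time: 25.32
ee_pos: [424.8, 101.1, 32.5]
ee_rot: [179.7, 0.2, 92.9]
ft_force: [0.8, 0.1, -0.9]
finger_gap: 29.4
```

```bash
python3 - <<'E'
from rig import *
from h import *
go(state(),420.5,109.2,14.5,93.6)
E
```

```text
t=25.32 pos [424.8 101.1  32.5] rot [179.7   0.2  92.9] gap 29.4 F [ 0.8  0.1 -0.9]
  units now: x 0.42 y -0.19 z 0.90 wz -0.0020 (-0.7deg) | at final yaw x 0.42 y -0.19
```

Call:
servo_tool([
  [0.22,-0.1,0.1,0.0008,0.0005,-0.002,0],
  [0.22,-0.1,0.2,0,0,0,0],
  [0,0,0.2,0,0,0,0],
  [0,0,0.2,0,0,0,0],
  [0,0,0,0,0,0,0],
  [0,0,0,0,0,0,0],
])

```text
time: 25.82
ee_pos: [421.5, 109.5, 19.2]
ee_rot: [179.9, -0.1, 93.6]
ft_force: [-0.4, -0.2, -0.9]
finger_gap: 29.4
```

```bash
python3 - <<'E'
from rig import *
from h import *
go(state(),420.5,109.2,14.5,93.6)
cv2.imwrite("pics/w16.png",read_camera("wrist")[:,:,::-1])
E
```

```text
t=25.82 pos [421.5 109.5  19.2] rot [ 1.799e+02 -1.000e-01  9.360e+01] gap 29.4 F [-0.4 -0.2 -0.9]
  units now: x -0.01 y -0.05 z 0.23 wz -0.0001 (-0.0deg) | at final yaw x -0.01 y -0.05
```

View pics/w16.png

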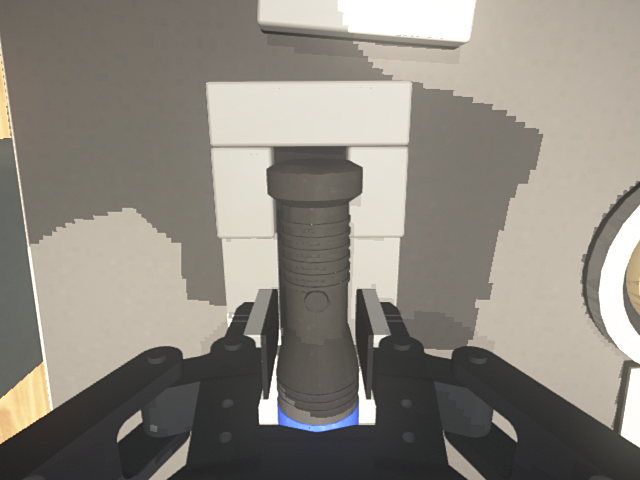

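The torch (column 315) is over the slot (columns 273 to 349). I'll nudge it, lower and release.

Call:
servo_tool([
  [0,-0.06,0.1,0,0,0,0],
  [0,0,0.1,0,0,0,0],
  [0,0,0,0,0,0,0],
  [0,0,0,0,0,0,0],
])

```text
time: 26.2
ee_pos: [419.8, 109.4, 15.2]
ee_rot: [179.9, -0.1, 93.5]
ft_force: [-0.6, -0.3, -1.3]
finger_gap: 29.2
```

Call:
servo_tool([
  [0,0,0,0,0,0,0.55],
  [0,0,0,0,0,0,0.55],
  [0,0,0,0,0,0,0.55],
  [0,0,-0.3,0,0,0,0.55],
  [0,0,-0.8,0,0,0,0.6],
  [0,0,-1,0,0,0,0.8],
  [0,0,-1,0,0,0,1],
  [0,0,-1,0,0,0,1],
  [0,0,0,0,0,0,1],
  [0,0,0,0,0,0,1],
])

```text
time: 27.03
ee_pos: [420.0, 108.6, 102.7]
ee_rot: [179.9, -0.1, 93.5]
ft_force: [0.0, -0.1, 0.5]
finger_gap: 85.5
```

```bash
python3 - <<'E'
from rig import *
from h import *
go(state(),438,-360,90,70)
cv2.imwrite("pics/w17.png",read_camera("wrist")[:,:,::-1])
E
```

```text
t=27.03 pos [420.  108.6 102.7] rot [ 1.799e+02 -1.000e-01  9.350e+01] gap 85.5 F [ 0.  -0.1  0.5]
  units now: x -23.44 y -0.51 z 0.64 wz 0.0651 (23.5deg) | at final yaw x -21.71 y 8.86
```

View pics/w17.png

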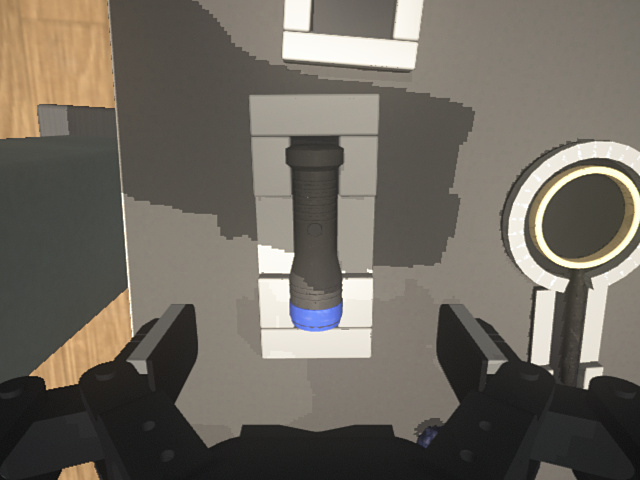

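The torch lies cradled in its slot at (316,235). The carton is last.

Call:
servo_tool([
  [-0.6,0.5,0,0,0,0.016,1],
  [-1,0.5,0,0,0,0.016,1],
  [-1,0.5,0,0,0,0.016,1],
  [-1,0.5,0,0,0,0.016,1],
  [-1,0.45,0,0,0,0,1],
  [-1,0.45,0,0,0,0,1],
  [-1,0.4,0,0,0,0,1],
  [-1,0.4,0,0,0,0,1],
  [-1,0.35,0,0,0,0,1],
  [-1,0.35,0,0,0,0,1],
  [-1,0.35,0,0,0,0,1],
  [-1,0.35,0,0,0,0,1],
  [-1,0.35,0,0,0,0,1],
  [-1,0.35,0,0,0,0,1],
])

```text
time: 28.25
ee_pos: [449.7, -187.5, 91.2]
ee_rot: [-179.2, 0.1, 69.8]
ft_force: [0.7, -0.2, -0.2]
finger_gap: 85.5
```

```bash
python3 - <<'E'
from rig import *
from h import *
go(state(),438.2,-360,80,70)
E
```

```text
t=28.25 pos [ 449.7 -187.5   91.2] rot [-1.792e+02  1.000e-01  6.980e+01] gap 85.5 F [ 0.7 -0.2 -0.2]
  units now: x -8.30 y 2.43 z 0.56 wz -0.0005 (-0.2deg) | at final yaw x -8.30 y 2.41
```

Stop short for a look.

Call:
servo_tool([
  [-1,0.35,0,-0.002,0,0,1],
  [-1,0.35,0,0,0,0,1],
  [-1,0.35,0,0,0,0,1],
  [-1,0.35,0,0,0,0,1],
  [-0.8,0.35,0,0,0,0,1],
  [-0.4,0.2,0,0,0,0,1],
  [0,0,0,0,0,0,1],
  [0,0,0,0,0,0,1],
])

```text
time: 28.92
ee_pos: [445.1, -307.7, 83.9]
ee_rot: [-179.3, 0.1, 69.4]
ft_force: [0.5, 0.6, -0.5]
finger_gap: 85.3
```

```bash
python3 - <<'E'
from rig import *
from h import *
go(state(),438.2,-360,80,70)
m=camera_model("wrist");import pickle;pickle.dump(m,open("pics/w18.pkl","wb"))
cv2.imwrite("pics/w18.png",read_camera("wrist")[:,:,::-1])
E
```

```text
t=28.92 pos [ 445.1 -307.7   83.9] rot [-1.793e+02  1.000e-01  6.940e+01] gap 85.3 F [ 0.5  0.6 -0.5]
  units now: x -2.57 y 0.60 z 0.20 wz -0.0017 (-0.6deg) | at final yaw x -2.57 y 0.57
```

View pics/w18.png

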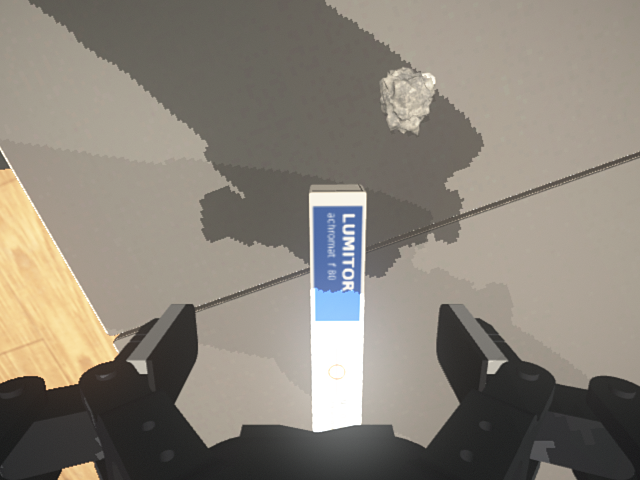

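The carton's top far edge runs from (309,193) to (366,193), and its axis is at column 337, parallel to the jaws.

```bash
python3 - <<'E'
from h import *
import pickle
m=pickle.load(open("pics/w18.pkl","rb"))
a,b,c=[ray(m,*p,26)[:2] for p in [(309,193),(366,193),(337.5,425)]];print(a,b,c)
e=(a+b)/2;d=c-e;print(np.degrees(np.arctan2(d[1],d[0]))+180,"centre",e+86.5*d/np.hypot(*d))
E
```

```text
[ 454.55872868 -274.38512822] [ 481.25113937 -284.38664547] [ 420.46597173 -410.93266484]
70.16946502778963 centre [ 438.56073447 -360.75644634]
```

Call:
servo_tool([
  [-0.7,0.15,0,-0.002,0,-0.0015,1],
  [-0.8,0.2,0.3,0,0,0,1],
  [-0.7,0.2,0.5,0,0,0,1],
  [-0.3,0.05,0.7,0,0,0,1],
  [0,0,0.7,0,0,0,1],
  [0,0,0.6,0,0,0,1],
  [0,0,0.5,0,0,0,1],
  [0,0,0.2,0,0,0,1],
  [0,0,0,0,0,0,1],
  [0,0,0,0,0,0,1],
])

```text
time: 29.8
ee_pos: [443.0, -345.5, 9.8]
ee_rot: [-179.9, -0.4, 70.9]
ft_force: [-0.7, 0.7, 0.4]
finger_gap: 85.4
```

```bash
python3 - <<'E'
from rig import *
from h import *
go(state(),438.5,-360.7,5,70)
E
```

```text
t=29.80 pos [ 443.  -345.5    9.8] rot [-179.9   -0.4   70.9] gap 85.4 F [-0.7  0.7  0.4]
  units now: x -0.79 y 0.03 z 0.24 wz 0.0024 (0.9deg) | at final yaw x -0.79 y 0.05
```

Call:
servo_tool([
  [-0.4,0.03,0.1,0,-0.001,0.0024,1],
  [-0.4,0,0.13,0,0,0,1],
  [0,0,0,0,0,0,1],
  [0,0,0,0,0,0,1],
])

```text
time: 30.13
ee_pos: [439.0, -362.4, 6.5]
ee_rot: [180.0, 0.1, 70.0]
ft_force: [-0.9, 1.1, 0.4]
finger_gap: 85.4
```

```bash
python3 - <<'E'
from rig import *
from h import *
go(state(),438.5,-360.7,5,70)
E
```

```text
t=30.13 pos [ 439.  -362.4    6.5] rot [1.8e+02 1.0e-01 7.0e+01] gap 85.4 F [-0.9  1.1  0.4]
  units now: x 0.07 y -0.05 z 0.08 wz -0.0000 (-0.0deg) | at final yaw x 0.07 y -0.05
```

Call:
servo_tool([
  [0.07,-0.05,0.1,0,0,0,1],
  [0,0,0,0,0,0,0],
  [0,0,0,0,0,0,0],
  [0,0,0,0,0,0,0],
  [0,0,0,0,0,0,0],
  [0,0,0,0,0,0,0],
  [0,0,0,0,0,0,0],
  [0,0,0,0,0,0,0],
], squeeze=60)

```text
time: 30.8
ee_pos: [438.8, -361.1, 5.5]
ee_rot: [179.9, 0.1, 70.0]
ft_force: [-0.1, 0.8, -0.8]
finger_gap: 27.8
```

Call:
servo_tool([
  [0,0,-0.3,0,0,0,0],
  [0,0,-0.6,0,0,0,0],
  [0,0,-0.9,0,0,0,0],
  [0,0,-0.9,0,0,0,0],
  [0,0,-0.9,0,0,0,0],
  [0,0,-0.6,0,0,0,0],
  [0,0,0,0,0,0,0],
  [0,0,0,0,0,0,0],
])

```text
time: 31.47
ee_pos: [437.5, -359.8, 93.9]
ee_rot: [-179.9, 0.0, 70.0]
ft_force: [0.7, -0.2, -2.3]
finger_gap: 27.8
```

```bash
python3 - <<'E'
from rig import *
from h import *
go(state(),433,314,100,89.3)
cv2.imwrite("pics/w19.png",read_camera("wrist")[:,:,::-1])
E
```

```text
t=31.47 pos [ 437.5 -359.8   93.9] rot [-179.9    0.    70. ] gap 27.8 F [ 0.7 -0.2 -2.3]
  units now: x 31.57 y -11.76 z -0.31 wz -0.0537 (-19.3deg) | at final yaw x 33.69 y -0.64
```

View pics/w19.png

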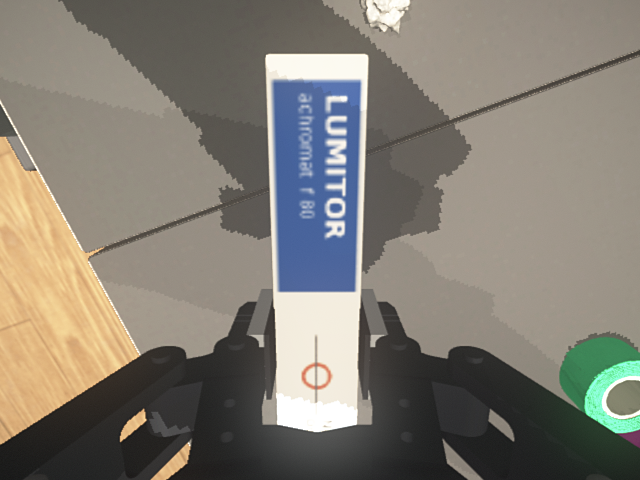

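Call:
servo_tool([
  [0.5,-0.1,-0.05,0,0,-0.0107,0],
  [1,-0.1,-0.05,0,0,-0.0107,0],
  [1,-0.05,-0.05,0,0,-0.0107,0],
  [1,0.05,-0.05,0,0,-0.0107,0],
  [1,0.1,-0.05,0,0,-0.0107,0],
  [1,0.15,-0.05,0,0,0,0],
  [1,0.15,-0.05,0,0,0,0],
  [1,0.15,-0.05,0,0,0,0],
  [1,0.15,-0.05,0,0,0,0],
  [1,0.1,-0.05,0,0,0,0],
  [1,0.1,-0.05,0,0,0,0],
  [1,0.1,-0.05,0,0,0,0],
  [1,0.1,-0.05,0,0,0,0],
])

```text
time: 32.6
ee_pos: [464.5, -82.5, 100.0]
ee_rot: [-179.2, -0.5, 92.3]
ft_force: [0.4, 0.5, -1.0]
finger_gap: 27.8
```

```bash
python3 - <<'E'
from rig import *
from h import *
go(state(),433,314,100,89.3)
E
```

```text
t=32.60 pos [464.5 -82.5 100. ] rot [-179.2   -0.5   92.3] gap 27.8 F [ 0.4  0.5 -1. ]
  units now: x 19.87 y -0.79 z 0.00 wz 0.0082 (3.0deg) | at final yaw x 19.80 y -1.82
```

Call:
servo_tool([
  [1,-0.05,-0.05,-0.002,-0.001,0.004,0],
  [1,-0.05,-0.05,0,0,0.004,0],
  [1,-0.05,-0.05,0,0,0,0],
  [1,-0.05,-0.05,0,0,0,0],
  [1,-0.08,-0.05,0,0,0,0],
  [1,-0.1,-0.05,0,0,0,0],
  [1,-0.1,-0.05,0,0,0,0],
  [1,-0.1,-0.05,0,0,0,0],
  [1,-0.1,-0.05,0,0,0,0],
  [1,-0.1,-0.05,0,0,0,0],
  [1,-0.1,-0.05,0,0,0,0],
  [1,-0.1,-0.05,0,0,0,0],
  [1,-0.1,0,0,0,0,0],
  [1,-0.1,0,0,0,0,0],
  [1,-0.1,0,0,0,0,0],
  [1,-0.1,0,0,0,0,0],
  [0.7,-0.1,0,0,0,0,0],
  [0.3,0,0,0,0,0,0],
  [0,0,0,0,0,0,0],
])

```text
time: 34.18
ee_pos: [391.5, 303.3, 105.6]
ee_rot: [-178.4, -0.3, 94.4]
ft_force: [0.9, -0.4, -0.4]
finger_gap: 27.5
```

```bash
python3 - <<'E'
from rig import *
from h import *
go(state(),433,314,60,89.3)
m=camera_model("wrist");import pickle;pickle.dump(m,open("pics/w20.pkl","wb"))
cv2.imwrite("pics/w20.png",read_camera("wrist")[:,:,::-1])
E
```

```text
t=34.18 pos [391.5 303.3 105.6] rot [-178.4   -0.3   94.4] gap 27.5 F [ 0.9 -0.4 -0.4]
  units now: x 0.37 y 2.11 z 2.28 wz 0.0141 (5.1deg) | at final yaw x 0.56 y 2.07
```

View pics/w20.png

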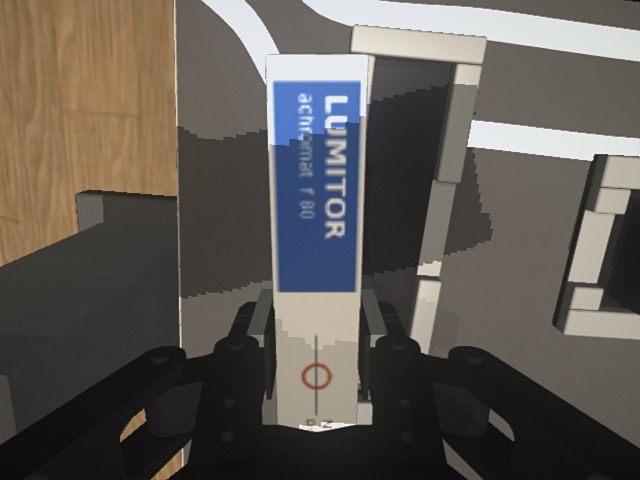

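Now measure the holder's far end, with outer corners near (352,30) and (487,40), and line up.

```bash
python3 - <<'E'
from h import *
import pickle
m=pickle.load(open("pics/w20.pkl","rb"))
a,b,c,d=[ray(m,*p,15) for p in [(355,26),(487,37),(456,64),(417,278)]]
print(a,b,c,d)
x=(a-b)[:2];print("foam x dir",np.degrees(np.arctan2(-x[1],-x[0])))
z=105.6-5.5+26
e,f=[ray(m,*p,z) for p in [(265,54),(369,54)]];print("carton far end",e,f)
E
```

```text
[401.2560592 421.1814256  15.       ] [470.28836146 420.80276393  15.        ] [456.50186865 406.72658221  15.        ] [453.31893992 284.40101814  15.        ]
foam x dir -0.31428037762849287
carton far end [372.17136854 389.05452984 126.1       ] [401.23850057 391.13383714 126.1       ]
```

Call:
servo_tool([
  [0,0.5,0.2,-0.0044,-0.001,0.007,0],
  [0.2,0.7,0.5,0,0,0.007,0],
  [0.2,0.7,0.5,0,0,0,0],
  [0,0.1,0.3,0,0,0,0],
  [0,0,0,0,0,0,0],
  [0,0,0,0,0,0,0],
])

```text
time: 34.73
ee_pos: [430.2, 305.5, 73.9]
ee_rot: [-179.9, 0.3, 89.1]
ft_force: [0.3, -0.3, 0.2]
finger_gap: 28.0
```

```bash
python3 - <<'E'
from rig import *
from h import *
go(state(),433,314,40,89.3)
m=camera_model("wrist");import pickle;pickle.dump(m,open("pics/w21.pkl","wb"))
cv2.imwrite("pics/w21.png",read_camera("wrist")[:,:,::-1])
E
```

```text
t=34.73 pos [430.2 305.5  73.9] rot [-179.9    0.3   89.1] gap 28.0 F [ 0.3 -0.3  0.2]
  units now: x 0.43 y 0.13 z 1.69 wz -0.0007 (-0.2deg) | at final yaw x 0.43 y 0.13
```

View pics/w21.png

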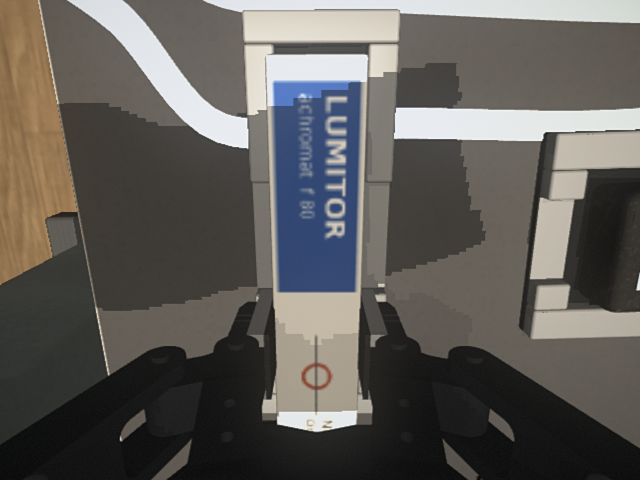

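```bash
python3 - <<'E'
from h import *
import pickle
m=pickle.load(open("pics/w21.pkl","rb"))
for p in [(244,11),(400,11),(274,45),(369,45)]:print(ray(m,*p,15))
z=73.9-5.5+26
e,f=[ray(m,*p,z) for p in [(265,54),(369,54)]];print("carton far end",e,f)
E
```

```text
[400.97714325 421.57855187  15.        ]
[470.44301424 420.35079123  15.        ]
[413.69187895 407.49968153  15.        ]
[456.91533355 406.74211759  15.        ]
carton far end [418.68590347 392.73333142  94.4       ] [447.5657306  392.22832342  94.4       ]
```

Call:
servo_tool([
  [0.2,0.07,0.3,0,0.0008,0,0],
  [0.2,0.07,0.5,0,0,0,0],
  [0,0,0.6,0,0,0,0],
  [0,0,0.6,0,0,0,0],
  [0,0,0.3,0,0,0,0],
  [0,0,0,0,0,0,0],
  [0,0,0,0,0,0,0],
])

```text
time: 35.37
ee_pos: [431.3, 314.9, 25.4]
ee_rot: [-179.9, -0.1, 89.1]
ft_force: [-0.5, -0.2, -1.1]
finger_gap: 27.6
```

```bash
python3 - <<'E'
from rig import *
from h import *
go(state(),433,313.3,11,89)
cv2.imwrite("pics/w22.png",read_camera("wrist")[:,:,::-1])
E
```

```text
t=35.37 pos [431.3 314.9  25.4] rot [-1.799e+02 -1.000e-01  8.910e+01] gap 27.6 F [-0.5 -0.2 -1.1]
  units now: x -0.08 y 0.09 z 0.72 wz 0.0004 (0.1deg) | at final yaw x -0.08 y 0.09
```

View pics/w22.png

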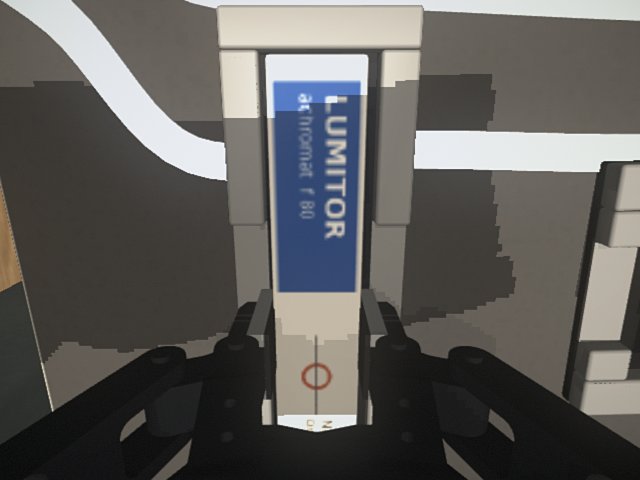

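The carton's end (columns 265 to 369) lies within the recess (259 to 382). Down and release.

Call:
servo_tool([
  [-0.07,0.06,0.2,0,0,0,0],
  [0,0,0.2,0,0,0,0],
  [0,0,0.2,0,0,0,0],
  [0,0,0.1,0,0,0,0],
  [0,0,0,0,0,0,0],
  [0,0,0,0,0,0,0],
])

```text
time: 35.92
ee_pos: [433.4, 314.0, 11.6]
ee_rot: [-180.0, -0.2, 89.1]
ft_force: [-0.0, 1.4, -1.1]
finger_gap: 27.8
```

```bash
python3 - <<'E'
from rig import *
from h import *
go(state(),433,313.3,11,89)
E
```

```text
t=35.92 pos [433.4 314.   11.6] rot [-180.    -0.2   89.1] gap 27.8 F [-0.   1.4 -1.1]
  units now: x -0.03 y -0.02 z 0.03 wz 0.0004 (0.1deg) | at final yaw x -0.03 y -0.02
```

Call:
servo_tool([
  [0,0,0.03,0,0,0,0.5],
  [0,0,0,0,0,0,0.5],
  [0,0,0,0,0,0,0.5],
  [0,0,-0.3,0,0,0,0.5],
  [0,0,-0.8,0,0,0,0.6],
  [0,0,-1,0,0,0,0.8],
  [0,0,-1,0,0,0,1],
  [0,0,-1,0,0,0,1],
  [0,0,-1,0,0,0,1],
  [0,0,-1,0,0,0,1],
  [0,0,-1,0,0,0,1],
  [0,0,-1,0,0,0,1],
  [0,0,-0.5,0,0,0,1],
  [0,0,0,0,0,0,1],
  [0,0,0,0,0,0,1],
])

```text
time: 37.17
ee_pos: [433.1, 311.7, 196.8]
ee_rot: [179.9, -0.3, 89.0]
ft_force: [0.1, 0.1, -0.6]
finger_gap: 85.3
```

```bash
python3 - <<'E'
from rig import *
from h import *
go(state(),433,313.3,200,89)
cv2.imwrite("pics/w23.png",read_camera("wrist")[:,:,::-1])
t=read_camera("top")[:,:,::-1];cv2.imwrite("pics/topz.png",cv2.resize(t[170:300,130:330],None,fx=4,fy=4,interpolation=cv2.INTER_CUBIC));cv2.imwrite("pics/top1.png",t)
s=read_camera("side")[:,:,::-1];cv2.imwrite("pics/sidez.png",cv2.resize(s[140:300,200:400],None,fx=3.5,fy=3.5,interpolation=cv2.INTER_CUBIC))
E
```

```text
t=37.17 pos [433.1 311.7 196.8] rot [179.9  -0.3  89. ] gap 85.3 F [ 0.1  0.1 -0.6]
  units now: x 0.08 y -0.01 z -0.16 wz 0.0000 (0.0deg) | at final yaw x 0.08 y -0.01
```

View pics/w23.png

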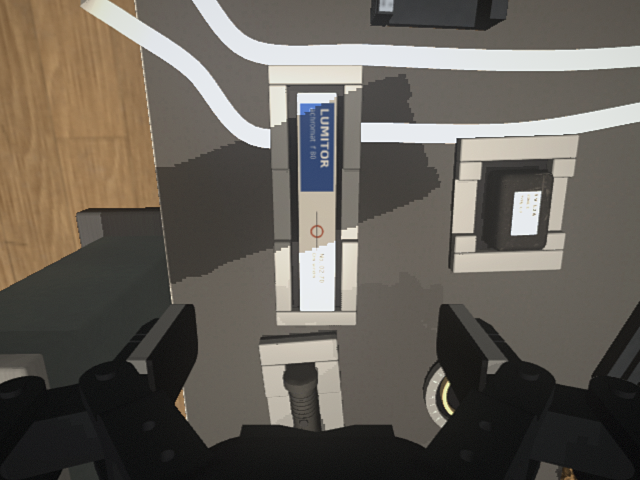

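View pics/topz.png

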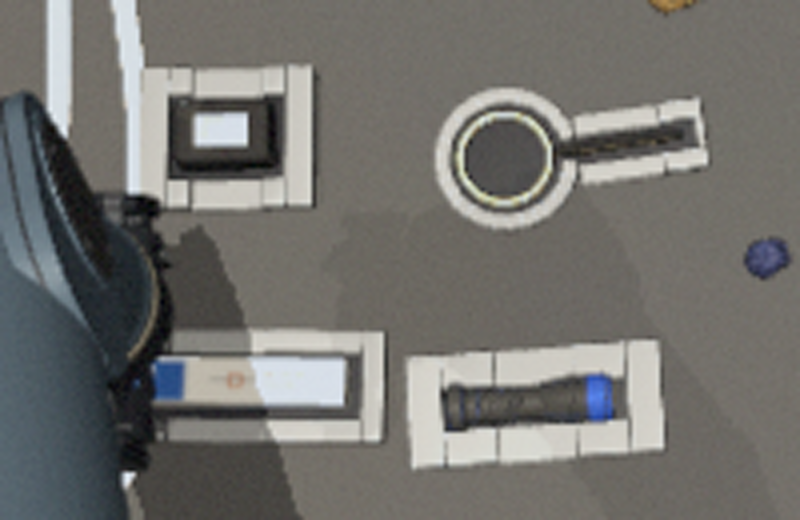

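View pics/sidez.png

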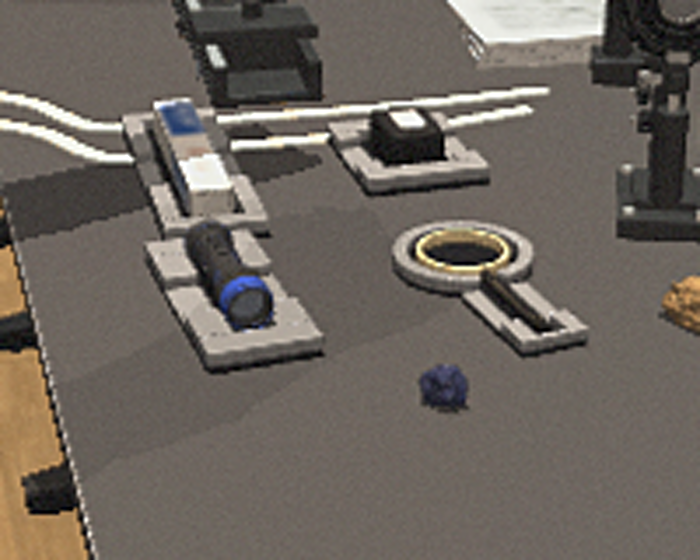

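All four parts look down in their recesses, with black gaps visible around the charger, carton and lens, and the torch between its slot's ends. Last check: the stones' positions and that the parts are at rest.

```bash
python3 - <<'E'
from rig import *
from h import *
m=camera_model("top");a=cv2.imread("pics/top0.png");b=cv2.imread("pics/top1.png")
for n,i in(("before",a),("after",b)):
    g=cv2.cvtColor(i,cv2.COLOR_BGR2GRAY);h=cv2.cvtColor(i,cv2.COLOR_BGR2HSV)
    q=((h[:,:,0]>105)&(h[:,:,0]<130)&(h[:,:,1]>80))[224:245,312:332];rect(m,q,12,n+" pebble",(312,224))
    rect(m,(g>135)[224:243,395:412],12,n+" rock",(395,224))
g=cv2.cvtColor(b,cv2.COLOR_BGR2GRAY);h=cv2.cvtColor(b,cv2.COLOR_BGR2HSV)
def w(k,x0,x1,y0,y1,z,n): rect(m,k[y0:y1,x0:x1],z,n,(x0,y0))
w(((g<92)|(h[:,:,1]>100)),238,288,260,281,22,"torch+slot")
w(g>140,176,194,196,209,35,"charger label")
w((g>120)&(np.arange(480)[:,None]>0),243,271,195,225,10,"lens head")
finish_job()
E
```

```text
before pebble c=(514.1,-37.6) L=20.9 W=20.7 longdir=-0.4 z=12 n=27
before rock c=(516.5,-251.0) L=25.8 W=25.0 longdir=67.1 z=12 n=36
after pebble c=(513.8,-38.1) L=23.8 W=19.0 longdir=-71.6 z=12 n=24
after rock c=(516.0,-250.4) L=26.5 W=24.8 longdir=62.3 z=12 n=36
torch+slot c=(419.9,111.1) L=114.4 W=28.5 longdir=-86.3 z=22 n=109
charger label c=(594.6,310.9) L=33.6 W=20.9 longdir=89.8 z=35 n=40
lens head c=(579.6,129.4) L=77.2 W=70.2 longdir=0.3 z=10 n=194
the job is handed in; nothing more can be done
```

I placed all four parts in their own foam holders, in the order lens, charger, torch, carton, and handed the job in at about 37 s of the 131 s allowed. `finish_job()` gives no verdict, so I have no confirmation beyond my own checks below.

- **Seating:** the last wrist, top and side pictures show each part down in its recess. There are dark gaps around the charger, carton and lens. The torch rests on its slot edges, about 4 mm off centre along the slot by eye, with 15 mm allowed.
- **Heights:** I did not measure seated heights separately. I judged them from the pictures and from the tool height when I let go, which was within about 1 mm of the seated height for each part.
- **Stones:** both measured within 1 mm of where they started, in the top view.
- **Robot:** I opened the gripper and lifted it clear, to about 197 mm, before handing in. The force readings I saw stayed within a few newtons.
- **Weak checks:** two final top-view outlines mixed the part with its holder (torch with slot, lens head with recess), so they only agree roughly with the holder centres. The charger's label was within 1 mm of its holder's centre. The arm partly hid the carton in the final top view, so I checked it in the wrist and side pictures instead.

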